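Fold up a tray carton, pack the glass ornaments and scan the order label

TASK

Fold the four walls of the tray carton fully upright (each has a lift tab), then stand every blue ornament upright on its floor, setting them down rather than dropping them, as they are glass. When all are packed, take the label reader, point its reading face squarely at the middle of the order label from about 6 cm away, keep it steady for a good second, and stand it back in the middle of its pad. Leave the walls upright and do not disturb the paint jars and tub.

Things in the scene. Friction and masses are not known exactly. Their poses are not given: they have to be found in the camera images.
- carton: flat cross-shaped tray carton blank, base 122 mm square, fixed on a grey block. Origin: centre of the block's underside at table height, z up, x and y square to the base edges. Box floor 24 mm above the origin. Walls hinge on the four edges, 62 mm from the centre and 22 mm up: boards 4 mm thick, 118 mm along the hinge, 46 mm high, each with a lift tab on its outer edge; they overhang the block
- wall_near (a joint): hinge of the carton's wall on the carton's -x (near the robot at yaw 0) side, rad: 0 lying flat outward, 1.57 upright, stop at 1.6; stiff crease, stays where it is left
- wall_far (a joint): hinge of the carton's wall on the carton's +x side, rad: 0 lying flat outward, 1.57 upright, stop at 1.6; stiff crease, stays where it is left
- wall_left (a joint): hinge of the carton's wall on the carton's +y side, rad: 0 lying flat outward, 1.57 upright, stop at 1.6; stiff crease, stays where it is left
- wall_right (a joint): hinge of the carton's wall on the carton's -y side, rad: 0 lying flat outward, 1.57 upright, stop at 1.6; stiff crease, stays where it is left
- wall_near_tab (a point): middle of the lift tab of wall_near, 63 mm from its hinge; the tab is 30 mm wide along the hinge, 34 mm long (46 to 80 mm from the hinge) and 4 mm thick, marked with a blue square
- wall_far_tab (a point): middle of the lift tab of wall_far, 63 mm from its hinge; the tab is 30 mm wide along the hinge, 34 mm long (46 to 80 mm from the hinge) and 4 mm thick, marked with a blue square
- wall_left_tab (a point): middle of the lift tab of wall_left, 63 mm from its hinge; the tab is 30 mm wide along the hinge, 34 mm long (46 to 80 mm from the hinge) and 4 mm thick, marked with a blue square
- wall_right_tab (a point): middle of the lift tab of wall_right, 63 mm from its hinge; the tab is 30 mm wide along the hinge, 34 mm long (46 to 80 mm from the hinge) and 4 mm thick, marked with a blue square
- ornament1: blue flat-footed glass ornament with a painted band and a brass cap, 76 mm tall, standing upright; the body is 48 mm across up to 31 mm high, narrowing to the cap, a cylinder 24 mm across from 50 to 76 mm high (take it by the cap). Origin: centre of its underside, z up through the cap. May be absent
- ornament2: blue flat-footed glass ornament with a painted band and a brass cap, 76 mm tall, standing upright; the body is 48 mm across up to 31 mm high, narrowing to the cap, a cylinder 24 mm across from 50 to 76 mm high (take it by the cap). Origin: centre of its underside, z up through the cap. May be absent
- ornament3: blue flat-footed glass ornament with a painted band and a brass cap, 76 mm tall, standing upright; the body is 48 mm across up to 31 mm high, narrowing to the cap, a cylinder 24 mm across from 50 to 76 mm high (take it by the cap). Origin: centre of its underside, z up through the cap. May be absent
- ornament4: blue flat-footed glass ornament with a painted band and a brass cap, 76 mm tall, standing upright; the body is 48 mm across up to 31 mm high, narrowing to the cap, a cylinder 24 mm across from 50 to 76 mm high (take it by the cap). Origin: centre of its underside, z up through the cap. May be absent
- reader: hand-held label reader, 120 mm tall, standing on its round reading face: flared orange head, 72 mm across at the foot (0 to 42 mm high), then a square black grip 28 mm x 28 mm from 42 to 120 mm high (sides along x and y). Origin: centre of the reading face (underside); z runs up the grip, so it reads along -z
- pad: the reader's parking pad: green disc with black rim, 116 mm across, flat on the table (1 mm). Origin: its centre at table height
- label: order label: white card 44 mm x 66 mm with black bars on a 76 mm x 96 mm metal plate, fixed on a low stand, its centre 40 mm above the table and its face tilted 0.42 rad from level towards the robot. Origin: centre of the label's face; z is the face's outward normal (up and towards the robot)
- jar_yellow: yellow paint jar, 60 mm across, 66 mm tall, a bystander. Origin: centre of its underside
- jar_green: green paint jar, 54 mm across, 58 mm tall, a bystander. Origin: centre of its underside
- jar_blue: blue paint jar, 62 mm across, 64 mm tall, a bystander. Origin: centre of its underside
- jar_red: red paint jar, 58 mm across, 56 mm tall, a bystander. Origin: centre of its underside
- tub_white: white paint tub, 72 mm across, 46 mm tall, a bystander. Origin: centre of its underside
Not all that is in view belongs to the job. Leave any brown look-alike of the ornament3 alone. What is shaped like the ornament4 but turquoise is not meant.

How it is judged:
By the outcome, as a careful person would: the job done as asked, in the order asked, and still so for the second after the job is handed in, with the robot touching nothing.
Of ornament1, ornament2, ornament3, ornament4 only 2 to 4 are there at a start; the rules pass over those that are not, and their reading is None.
At some moment in a run one of ornament1, ornament2, ornament3, ornament4, reader may be knocked a few centimetres aside while the robot is not near it.
It also fails if it takes over 210 s, if anything falls off the work surface, if the arm or the gripper's body presses on something with over 40 N, if the wrist force passes 120 N, or if a joint passes its speed limit or range.

ROBOT

A 6-joint arm with a two-finger parallel gripper is mounted at the origin on the work surface. World frame = base frame: x ahead of the robot, y to its left, z up, the work surface at z = 0. Lengths are in m, angles in degrees, forces in N, time in s.
With the tool pointing down it reaches from about 0.4 to 0.825 m from the base axis. Payload 7 kg.
Tool frame: the origin (TCP) lies on the centre line of the jaws, within the pads' length; the fingertips stand 22 mm ahead of it and the grasp point (between the pads) lies 3 mm ahead of it (ctrl.finger_overhang is the distance from the TCP to the fingertips, in m); z points along the fingers, y is the line along which they close (so a half turn about z gives the same grasp; the last joint's range is limited). The gripper opens to 88 mm and grips with 3 to 60 N. Pads are 19 mm wide; open, the fingers measure 130 mm over their backs; the gripper's body (78 mm by 193 mm) begins 47 mm behind the grasp point.
Start: joints at [84.861, 20.546, 0.682, 0, -70.136, -16.507], TCP at [0.249, 0.627, 0.249] pointing down, gripper open.
Joint ranges: [-176.03, 176.03], [-82.01, 121.73], [-58.28, 71.71], [-173.87, 95.51], [-174.79, -0.11], [-173.66, 173.66]. Speed limits (degrees/s): [136.94, 136.94, 172.46, 180, 180, 180].

INTERFACE

Orientations are given as [roll, pitch, yaw] about the fixed x, y, z axes, in that order (R = Rz(yaw) Ry(pitch) Rx(roll)).
In Python, from plant import ctrl gives the robot as it stands. The module is installed in compiled form; this text tells all that it offers.
- The arm moves only by the shell command python3 -m creep 'ROWS'. ROWS is JSON, a list of rows, each an object with "grip": the closure, from 0 (fully open) to 1 (shut); "delta_pos": the shift along the tool's x, y, z scaled (see below), a list of three; "rotation": the turn, a rotation vector about the tool's x, y, z scaled (see below), a list of three. A call has 1 to 5 rows; each row is the pose to reach, as a shift and turn from the pose commanded when the call began, along the tool's axes at that moment; what a row does not reach only later rows make up. The controller multiplies each number of a shift by 10 cm and each number of a turn by pi/2 rad. A row lasts 1/10 s, in which the tool goes at most 50 mm and 8.59 degrees, less where a joint would pass 70% of its speed; a pose out of reach is approached as far as the arm can. A call with a number of a shift or a turn outside -1 to 1 is refused whole. A call with a gripper value outside its range is refused whole. The fingers move at their own pace and stop on an object; the grip force is fixed at half the most. Time passes only in rows, so rows that repeat a pose let the fingers close. It gives the time, the measured TCP pose, the force, the opening and the grip force at its end, in the units of the state.
- ctrl.get_obs(): the state, without advancing time (a new reading comes with each control period).
- ctrl.snapshot(name): name is "side" or "top" or "wrist"; returns a dict with "color" (480x640x3 uint8, red, green, blue), "intrinsics" (3x3 intrinsics, pixels), "R" (3x3) and "t" (3): a world point X has camera coordinates R X + t. Camera axes: x right, y down, z forward; pixel columns grow to the right and rows downward; lengths in m; the calibration is good to about 2 mm. The wrist camera is an equidistant fisheye: a pixel r from the principal point sees the ray r / f radians off the axis. A picture is of the moment at which its call begins. There is no depth.
- ctrl.close_job(): hands the job in; it is judged then, once.
The state is a dict: "clock": time; "joint_pos": joint angles; "qvel": joint speeds; "tau": joint torques, N m; "tool_pos": TCP position; "orientation": TCP orientation; "force": force on the tool from outside, world axes, zero at the start; "moment": the same for the moment, N m; "opening": finger opening in m; "gripper_force": force on a finger pad.
Only numpy, scipy, OpenCV 4.12 (cv2) and the standard library are available. Lean on these libraries where they do the work, as an engineer would, in place of code of your own. Each camera call takes 0.05 s, during which the arm holds its last target. There are 200 camera calls.

## Working session

There is one attempt and no reset: what is moved stays moved. The work goes in short steps, Python scripts to look and compute and a shell command to move; the robot and the scene stay as the last step left them, time stands still between calls to the robot, and variables do not carry over. Pictures are saved under pics/ and viewed, at most 14 in all, crops included, and the job is handed in when it is done.

```bash
mkdir -p pics; cat > h.py <<'E'
import numpy as np, cv2
from scipy.spatial.transform import Rotation as Ro
from plant import ctrl
def snap(n,f):
    s=ctrl.snapshot(n); cv2.imwrite(f'pics/{f}.png',s['color'][:,:,::-1]); np.savez(f'pics/{f}.npz',K=s['intrinsics'],R=s['R'],t=s['t'],fish=(n=='wrist')); return s
def px2w(f,u,v,z):
    d=np.load(f'pics/{f}.npz');K,R,t=d['K'],d['R'],d['t']
    a=np.array([(u-K[0,2])/K[0,0],(v-K[1,2])/K[1,1]])
    if d['fish']:
        r=np.hypot(*a); ray=np.r_[a/max(r,1e-9)*np.sin(r),np.cos(r)]
    else: ray=np.r_[a,1]
    c=-R.T@t; w=R.T@ray; return c+w*(z-c[2])/w[2]
def proj(f,X):
    d=np.load(f'pics/{f}.npz');K,R,t=d['K'],d['R'],d['t']
    p=R@np.asarray(X,float)+t
    if d['fish']:
        h=np.hypot(p[0],p[1]);th=np.arctan2(h,p[2]);a=p[:2]/max(h,1e-9)*th
    else: a=p[:2]/p[2]
    return K[0,0]*a[0]+K[0,2],K[1,1]*a[1]+K[1,2]
def plan(pos,rpy):
    """delta (tool axes, row units) from measured pose to goal"""
    o=ctrl.get_obs();R0=Ro.from_euler('xyz',o['orientation'],degrees=True);G=Ro.from_euler('xyz',rpy,degrees=True)
    dp=R0.inv().apply(np.array(pos)-o['tool_pos'])/.1; rv=(R0.inv()*G).as_rotvec()/(np.pi/2)
    return np.round(dp,3),np.round(rv,3)
E
python3 - <<'E'
from h import *
o=ctrl.get_obs();print({k:np.round(v,3) for k,v in o.items()},ctrl.finger_overhang)
for n in('top','side','wrist'):
    s=snap(n,n+'0');print(n,np.round(s['intrinsics'],1).tolist(),np.round(-s['R'].T@s['t'],3),np.round(s['R'],2).tolist())
E
```

```text
{'clock': np.float64(0.0), 'joint_pos': array([ 8.4859e+01,  2.0591e+01,  6.3300e-01, -2.0000e-02, -7.0135e+01,
       -1.6506e+01]), 'qvel': array([-0.103,  0.118,  0.03 , -0.133, -0.019,  0.043]), 'tau': array([ 0.0000e+00, -5.8272e+01,  2.9305e+01,  6.9970e+00,  7.0000e-03,
       -0.0000e+00]), 'tool_pos': array([0.249, 0.627, 0.248]), 'orientation': array([ 1.79905e+02, -8.00000e-03, -2.16530e+01]), 'force': array([ 0.084,  0.111, -0.455]), 'moment': array([-0.014,  0.023, -0.012]), 'gripper_force': np.float64(0.0), 'opening': np.float64(0.088)} 0.022
top [[618.9, 0.0, 329.2], [0.0, 618.9, 240.6], [0.0, 0.0, 1.0]] [ 0.453 -0.084  1.44 ] [[-0.02, -1.0, -0.01], [-1.0, 0.02, -0.08], [0.08, 0.01, -1.0]]
side [[434.7, 0.0, 317.5], [0.0, 434.7, 233.3], [0.0, 0.0, 1.0]] [ 0.454 -0.888  0.738] [[0.99, -0.1, 0.02], [-0.05, -0.64, -0.76], [0.09, 0.76, -0.64]]
wrist [[371.6, 0.0, 321.0], [0.0, 371.6, 242.6], [0.0, 0.0, 1.0]] [0.317 0.6   0.383] [[-0.37, -0.93, 0.0], [-0.9, 0.36, 0.27], [-0.25, 0.1, -0.96]]
```

View pics/top0.png

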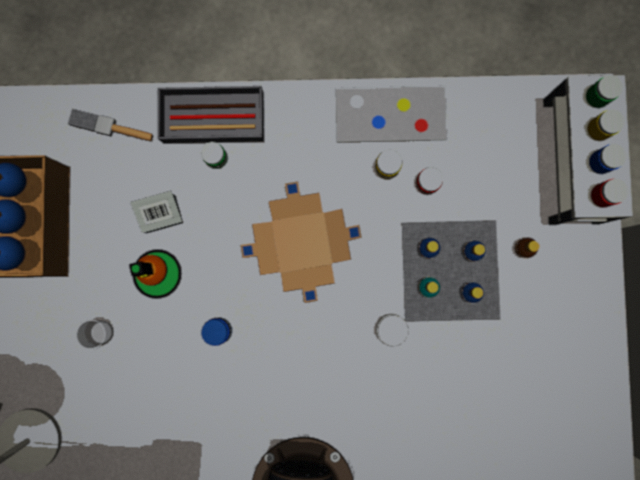

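View pics/side0.png

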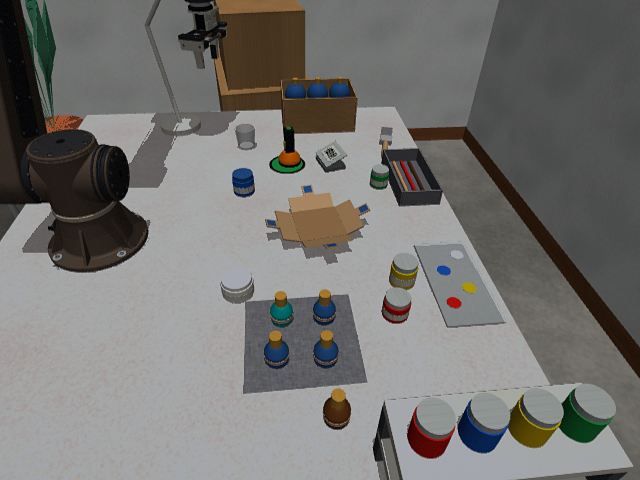

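```bash
python3 - <<'E'
from h import *
im=cv2.imread('pics/top0.png');hsv=cv2.cvtColor(im,cv2.COLOR_BGR2HSV)
def blobs(lo,hi,x0,y0,x1,y1,z,name,amin=8):
    m=np.zeros(im.shape[:2],np.uint8);m[y0:y1,x0:x1]=cv2.inRange(hsv[y0:y1,x0:x1],lo,hi)
    n,l,s,c=cv2.connectedComponentsWithStats(m)
    for i in range(1,n):
        if s[i,4]>=amin: print(name,np.round(c[i],1),s[i,4],np.round(px2w('top0',*c[i],z),4))
blobs((95,100,60),(125,255,255),220,160,380,320,.024,'tab')
blobs((20,120,100),(32,255,255),400,220,550,310,.078,'cap')
blobs((5,60,60),(22,255,255),250,185,355,300,.024,'board',100)
blobs((40,120,60),(80,255,255),120,230,190,305,.001,'pad',100)
blobs((3,180,100),(18,255,255),120,230,190,305,.03,'head',20)
a=im[150:320,120:380];cv2.imwrite('pics/c1.png',cv2.resize(a,(780,510),interpolation=cv2.INTER_CUBIC))
E
```

```text
tab [292.  188.3] 64 [0.6823 0.0146 0.024 ]
tab [353.7 231.9] 61 [ 0.5785 -0.1257  0.024 ]
tab [247.3 250. ] 66 [0.5414 0.119  0.024 ]
tab [309.8 295.2] 64 [ 0.4357 -0.0227  0.024 ]
cap [432.5 246.2] 84 [ 0.5388 -0.2968  0.078 ]
cap [533.3 245.9] 82 [ 0.5354 -0.5179  0.078 ]
cap [479.1 249.1] 88 [ 0.5305 -0.3988  0.078 ]
cap [432.3 286.8] 85 [ 0.4498 -0.2937  0.078 ]
cap [477.2 292.4] 88 [ 0.4359 -0.3914  0.078 ]
board [301.  241.9] 7038 [ 0.5579 -0.0044  0.024 ]
pad [162.5 277.2] 729 [0.4832 0.3206 0.001 ]
head [153.8 269.9] 398 [0.4997 0.3325 0.03  ]
```

View pics/c1.png

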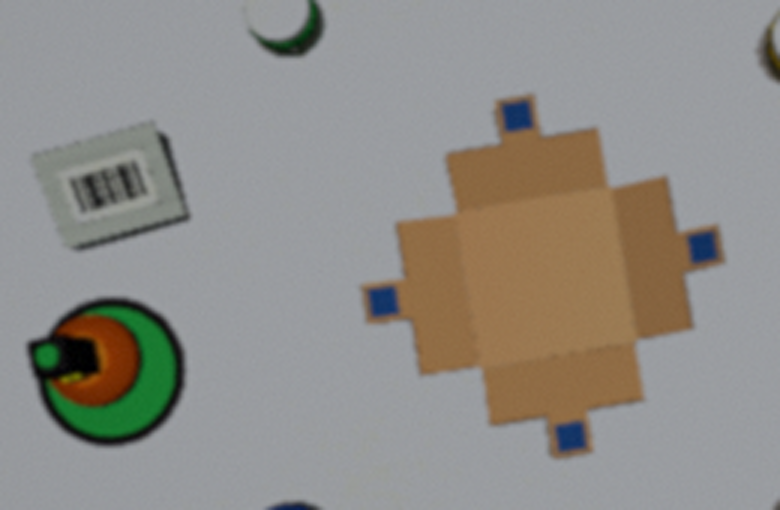

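```bash
python3 - <<'E'
from h import *
im=cv2.imread('pics/side0.png');hsv=cv2.cvtColor(im,cv2.COLOR_BGR2HSV)
m=np.zeros(im.shape[:2],np.uint8);m[180:255,260:375]=cv2.inRange(hsv[180:255,260:375],(95,100,50),(125,255,255))
n,l,s,c=cv2.connectedComponentsWithStats(m)
for i in range(1,n):
    if s[i,4]>5: print(np.round(c[i],1),s[i,4])
C=np.array([.5593,-.0037]);y=np.radians(8.6);e=np.array([np.cos(y),np.sin(y)]);f=np.array([-e[1],e[0]])
for nm,d in zip('far near left right'.split(),(e,-e,f,-f)):
    for a in (0,10,20):
        a=np.radians(a);X=np.r_[C+d*(.062+.063*np.cos(a)),.024+.063*np.sin(a)]
        print(nm,np.round(X,4),np.round(proj('side0',X),1),np.round(proj('top0',X),1))
for n,u,v,z in (('label',156,212.3,.04),('yj',389,160,.066),('gj',213,152,.058),('rj',430,176,.056),('bj',215,328,.064),('tub',392,330,.046)):print(n,np.round(px2w('top0',u,v,z),3))
# side view of caps: check
for X in ([.5388,-.2968,.078],[.5305,-.3988,.078],[.4359,-.3914,.078]):print(np.round(proj('side0',X),1))
E
```

```text
[307.4 188.7] 43
[362.8 208.1] 39
[270.9 222.4] 35
[331.1 244.7] 18
far [0.6829 0.015  0.024 ] [362.7 215.8] [291.8 188.1]
far [0.6819 0.0148 0.0349] [362.7 212.6] [291.5 187.7]
far [0.6791 0.0144 0.0455] [362.1 209.5] [291.4 188.2]
near [ 0.4357 -0.0224  0.024 ] [270.5 229.4] [309.6 295.2]
near [ 0.4367 -0.0222  0.0349] [270.6 226.1] [309.4 294.8]
near [ 0.4395 -0.0218  0.0455] [271.5 222.6] [309.  293.6]
left [0.5406 0.1199 0.024 ] [306.6 195.6] [247.  250.4]
left [0.5408 0.1189 0.0349] [306.6 192.6] [246.7 250. ]
left [0.5412 0.1161 0.0455] [306.9 190. ] [247.3 249.5]
right [ 0.578  -0.1273  0.024 ] [330.7 254. ] [354.4 232.1]
right [ 0.5778 -0.1263  0.0349] [330.7 250.4] [354.1 231.8]
right [ 0.5774 -0.1235  0.0455] [330.6 246.3] [353.  231.6]
label [0.631 0.325 0.04 ]
yj [ 0.735 -0.207  0.066]
gj [0.763 0.19  0.058]
rj [ 0.699 -0.299  0.056]
bj [0.368 0.186 0.064]
tub [ 0.355 -0.206  0.046]
[323.1 292.3]
[324.8 333.8]
[273.4 334.3]
```

```bash
cat >> h.py <<'E'
def fold(C,yaw,d,phi,r=.069,hz=.022):
    a=np.radians(yaw+{'far':0,'left':90,'near':180,'right':270}[d]);p=np.radians(phi)
    R=.062+r*np.cos(p);return np.r_[np.array(C)+R*np.array([np.cos(a),np.sin(a)]),hz+r*np.sin(p)]
def seq(wps,start=None):
    """calls: per waypoint (tcp pos,rpy) from the previous one"""
    o=ctrl.get_obs();P=np.array(o['tool_pos']);R0=Ro.from_euler('xyz',o['orientation'],degrees=True)
    if start is not None:P,R0=np.array(start[0]),Ro.from_euler('xyz',start[1],degrees=True)
    for p,r in wps:
        G=Ro.from_euler('xyz',r,degrees=True);p=np.array(p)
        print(np.round(R0.inv().apply(p-P)/.1,3).tolist(),np.round((R0.inv()*G).as_rotvec()/(np.pi/2),3).tolist());P,R0=p,G
E
python3 - <<'E'
from h import *
from scipy.optimize import least_squares
T={'far':[(292,188.3),(362.8,208.1)],'near':[(309.8,295.2),(270.9,222.4)],'left':[(247.3,250),(307.4,188.7)],'right':[(353.7,231.9),(331.1,244.7)]}
def res(x):
    out=[]
    for i,(k,v) in enumerate(T.items()):
        X=fold(x[:2],x[2],k,x[3+i],.063)+[0,0,.002]
        for n,q in zip(('top0','side0'),v): out+=list(np.subtract(proj(n,X),q))
    return out
s=least_squares(res,[.559,-.004,8.6,20,20,20,20],x_scale=[.01,.01,1,5,5,5,5]);print(np.round(s.x,4),np.round(s.fun,1))
C=s.x[:2];y=s.x[2]
r=[180,0,y-90]
w=[([.3,.45,.25],[180,0,-60])]
ph=s.x[5];
g=lambda p:fold(C,y,'left',p)+[0,0,.003]
w+=[(g(ph)+[0,0,.07],r),(g(ph),r)]+[(g(p),r) for p in (45,65,80,91)]+[(g(91)+[0,0,.1],r)]
for p in w:print(np.round(p[0],3))
seq(w)
E
```

```text
[ 5.59000e-01 -4.40000e-03  8.55940e+00  2.33124e+01  1.88747e+01
  2.40908e+01  2.32163e+01] [-0.3  0.3 -1.2  0.7 -0.5 -1.3  0.4  0.8  0.7 -0.6 -0.4  0.6 -0.9 -0.2
 -0.8  0.4]
[0.3  0.45 0.25]
[0.54  0.119 0.123]
[0.54  0.119 0.053]
[0.543 0.105 0.074]
[0.545 0.086 0.088]
[0.548 0.069 0.093]
[0.55  0.056 0.094]
[0.55  0.056 0.194]
[1.128, 1.457, -0.019] [0.001, -0.0, 0.426]
[4.067, -0.428, 1.268] [-0.0, -0.0, 0.238]
[0.0, -0.0, 0.7] [0.0, 0.0, 0.0]
[0.142, 0.0, -0.206] [0.0, 0.0, 0.0]
[0.196, -0.0, -0.137] [0.0, 0.0, 0.0]
[0.172, -0.0, -0.054] [0.0, 0.0, 0.0]
[0.132, -0.0, -0.01] [0.0, 0.0, 0.0]
[0.0, 0.0, -1.0] [0.0, 0.0, 0.0]
```

```bash
python3 -m creep '[{"grip":0,"delta_pos":[0,0,0],"rotation":[0,0,0.38]},{"grip":0,"delta_pos":[0,0,0],"rotation":[0,0,0.38]},{"grip":0,"delta_pos":[0,0,0],"rotation":[0,0,0.38]},{"grip":0,"delta_pos":[0,0,0],"rotation":[0,0,0.38]},{"grip":0,"delta_pos":[0,0,0],"rotation":[0,0,0.38]}]'
python3 -m creep '[{"grip":0,"delta_pos":[0,0,0],"rotation":[0,0,0.284]},{"grip":0,"delta_pos":[0,0,0],"rotation":[0,0,0.284]},{"grip":0,"delta_pos":[0,0,0],"rotation":[0,0,0.284]},{"grip":0,"delta_pos":[0,0,0],"rotation":[0,0,0.284]}]'
python3 -m creep '[{"grip":0,"delta_pos":[0.46,-0.18,0],"rotation":[0,0,0]},{"grip":0,"delta_pos":[0.92,-0.36,0],"rotation":[0,0,0]}]'
python3 -m creep '[{"grip":0,"delta_pos":[0.46,-0.18,0],"rotation":[0,0,0]},{"grip":0,"delta_pos":[0.92,-0.36,0],"rotation":[0,0,0]}]'
python3 -m creep '[{"grip":0,"delta_pos":[0.46,-0.18,0],"rotation":[0,0,0]},{"grip":0,"delta_pos":[0.92,-0.36,0],"rotation":[0,0,0]}]'
python3 -m creep '[{"grip":0,"delta_pos":[0.46,-0.18,0],"rotation":[0,0,0]},{"grip":0,"delta_pos":[0.92,-0.36,0],"rotation":[0,0,0]}]'
python3 - <<'E'
from h import *
snap('wrist','w1')
C=[.559,-.0044];y=8.56;g=fold(C,y,'left',24)+[0,0,.003]
print(ctrl.get_obs()['clock'],ctrl.get_obs()['joint_pos'].round());seq([(g+[0,0,.07],[180,0,y-90]),(g,[180,0,y-90])])
E
```

```text
clock: 0.65
tool_pos: [0.2489, 0.6272, 0.2482]
orientation: [180.0, -0.0, -56.0]
force: [-0.7, 0.4, -0.1]
opening: 0.0875
gripper_force: 0.0
clock: 1.05
tool_pos: [0.2489, 0.6273, 0.2483]
orientation: [180.0, -0.0, -81.3]
force: [0.4, -0.3, -0.5]
opening: 0.0877
gripper_force: 0.0
clock: 1.25
tool_pos: [0.2982, 0.5413, 0.2476]
orientation: [180.0, -0.1, -80.8]
force: [1.0, 0.1, 1.4]
opening: 0.0872
gripper_force: 0.0
clock: 1.45
tool_pos: [0.3482, 0.4545, 0.2485]
orientation: [-180.0, -0.0, -80.9]
force: [0.4, -0.1, 0.3]
opening: 0.0875
gripper_force: 0.0
clock: 1.65
tool_pos: [0.3976, 0.3688, 0.2488]
orientation: [-180.0, 0.0, -80.9]
force: [0.6, 0.9, 0.0]
opening: 0.0878
gripper_force: 0.0
clock: 1.85
tool_pos: [0.4469, 0.2832, 0.2489]
orientation: [-180.0, 0.0, -80.9]
force: [0.6, 0.8, -0.1]
opening: 0.0876
gripper_force: 0.0
1.9 [ 53.   7. -18.   0. -66. -44.]
[1.71, -0.658, 1.26] [0.0, -0.001, 0.004]
[0.0, -0.0, 0.7] [0.0, 0.0, 0.0]
```

View pics/w1.png

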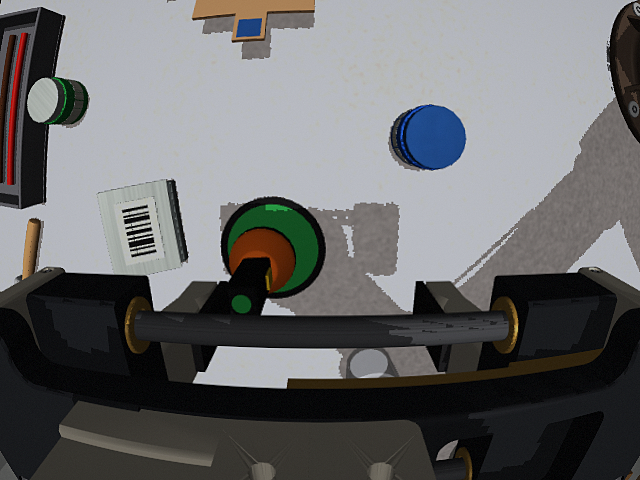

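```bash
python3 -m creep '[{"grip":0,"delta_pos":[0.43,-0.165,0.1],"rotation":[0,0,0]},{"grip":0,"delta_pos":[0.86,-0.33,0.2],"rotation":[0,0,0]}]'
python3 -m creep '[{"grip":0,"delta_pos":[0.43,-0.165,0.3],"rotation":[0,0,0]},{"grip":0,"delta_pos":[0.85,-0.328,0.66],"rotation":[0,0,0]},{"grip":0,"delta_pos":[0.85,-0.328,0.96],"rotation":[0,0,0]},{"grip":0,"delta_pos":[0.85,-0.328,0.96],"rotation":[0,0,0]}]'
python3 - <<'E'
from h import *
snap('wrist','w2')
C=[.559,-.0044];y=8.56;r=[180,0,y-90];g=lambda p:fold(C,y,'left',p)+[0,0,.003]
o=ctrl.get_obs();print(o['clock'],o['tool_pos']);seq([(g(24),r)]+[(g(p),r) for p in (35,46,57,68,80,91)])
for p in (18,24,30): print(p,proj('w2',fold(C,y,'left',p,.063)+[0,0,.002]))
im=cv2.imread('pics/w2.png');hsv=cv2.cvtColor(im,cv2.COLOR_BGR2HSV);m=cv2.inRange(hsv,(95,120,60),(125,255,255))
n,l,s,c=cv2.connectedComponentsWithStats(m);print([(c[i].round(1).tolist(),s[i,4]) for i in range(1,n) if s[i,4]>60])
E
```

```text
clock: 2.1
tool_pos: [0.4925, 0.204, 0.2289]
orientation: [-179.9, 0.0, -80.9]
force: [0.2, 0.1, 0.4]
opening: 0.0874
gripper_force: 0.0
clock: 2.5
tool_pos: [0.5347, 0.1227, 0.1277]
orientation: [179.5, -0.1, -81.2]
force: [-0.5, -0.6, -0.5]
opening: 0.0874
gripper_force: 0.0
2.55 [0.53592581 0.12416545 0.13053211]
[0.054, -0.04, 0.775] [0.003, -0.001, 0.003]
[0.065, -0.0, -0.115] [0.0, 0.0, 0.0]
[0.086, 0.0, -0.101] [0.0, 0.0, 0.0]
[0.104, -0.0, -0.082] [0.0, 0.0, 0.0]
[0.117, 0.0, -0.061] [0.0, 0.0, 0.0]
[0.139, 0.0, -0.04] [0.0, 0.0, 0.0]
[0.132, -0.0, -0.01] [0.0, 0.0, 0.0]
18 (np.float64(312.6426168428373), np.float64(249.4270579085629))
24 (np.float64(312.4998637393518), np.float64(248.54266338214163))
30 (np.float64(312.35291816485335), np.float64(246.4271318033757))
[([118.7, 60.1], np.int32(1063)), ([508.2, 60.5], np.int32(1043)), ([312.3, 248.1], np.int32(1246))]
```

```bash
python3 -m creep '[{"grip":0,"delta_pos":[0.054,-0.04,0.4],"rotation":[0,0,0]},{"grip":0,"delta_pos":[0.054,-0.04,0.7],"rotation":[0,0,0]},{"grip":0,"delta_pos":[0.054,-0.04,0.775],"rotation":[0,0,0]},{"grip":0,"delta_pos":[0.054,-0.04,0.775],"rotation":[0,0,0]},{"grip":0,"delta_pos":[0.054,-0.04,0.775],"rotation":[0,0,0]}]'
python3 -m creep '[{"grip":1,"delta_pos":[0,0,0],"rotation":[0,0,0]},{"grip":1,"delta_pos":[0,0,0],"rotation":[0,0,0]},{"grip":1,"delta_pos":[0,0,0],"rotation":[0,0,0]},{"grip":1,"delta_pos":[0,0,0],"rotation":[0,0,0]},{"grip":1,"delta_pos":[0,0,0],"rotation":[0,0,0]}]'
python3 -m creep '[{"grip":1,"delta_pos":[0,0,0],"rotation":[0,0,0]},{"grip":1,"delta_pos":[0,0,0],"rotation":[0,0,0]},{"grip":1,"delta_pos":[0,0,0],"rotation":[0,0,0]}]'
```

```text
clock: 3.05
tool_pos: [0.5429, 0.1222, 0.0571]
orientation: [-179.8, 0.0, -81.3]
force: [0.5, -0.0, 1.3]
opening: 0.0874
gripper_force: 0.0
clock: 3.55
tool_pos: [0.5418, 0.121, 0.0552]
orientation: [-180.0, 0.0, -81.4]
force: [0.7, -0.1, 0.4]
opening: 0.0535
gripper_force: 0.0
clock: 3.85
tool_pos: [0.5402, 0.1207, 0.0546]
orientation: [179.8, -0.0, -81.5]
force: [-12.5, 5.2, 4.0]
opening: 0.0293
gripper_force: 29.6
```

```bash
python3 -m creep '[{"grip":1,"delta_pos":[0.03,0,-0.06],"rotation":[0,0,0]},{"grip":1,"delta_pos":[0.065,0,-0.115],"rotation":[0,0,0]},{"grip":1,"delta_pos":[0.105,0,-0.165],"rotation":[0,0,0]},{"grip":1,"delta_pos":[0.15,0,-0.215],"rotation":[0,0,0]},{"grip":1,"delta_pos":[0.2,0,-0.26],"rotation":[0,0,0]}]'
python3 -m creep '[{"grip":1,"delta_pos":[0.055,0,-0.038],"rotation":[0,0,0]},{"grip":1,"delta_pos":[0.115,0,-0.072],"rotation":[0,0,0]},{"grip":1,"delta_pos":[0.172,0,-0.099],"rotation":[0,0,0]},{"grip":1,"delta_pos":[0.24,0,-0.123],"rotation":[0,0,0]},{"grip":1,"delta_pos":[0.311,0,-0.139],"rotation":[0,0,0]}]'
python3 -m creep '[{"grip":1,"delta_pos":[0.06,0,-0.007],"rotation":[0,0,0]},{"grip":1,"delta_pos":[0.12,0,-0.01],"rotation":[0,0,0]},{"grip":1,"delta_pos":[0.16,0,-0.01],"rotation":[0,0,0]},{"grip":1,"delta_pos":[0.16,0,-0.01],"rotation":[0,0,0]},{"grip":1,"delta_pos":[0.16,0,-0.01],"rotation":[0,0,0]}]'
```

```text
clock: 4.35
tool_pos: [0.5429, 0.1013, 0.0801]
orientation: [179.8, 0.0, -81.4]
force: [-4.3, 4.2, -4.5]
opening: 0.0293
gripper_force: 30.0
clock: 4.85
tool_pos: [0.5476, 0.071, 0.0944]
orientation: [179.8, 0.1, -81.4]
force: [-7.2, 6.6, 2.1]
opening: 0.0292
gripper_force: 30.0
clock: 5.35
tool_pos: [0.5501, 0.0545, 0.0958]
orientation: [179.8, 0.0, -81.4]
force: [-6.2, 1.1, 5.4]
opening: 0.0294
gripper_force: 30.0
```

```bash
python3 -m creep '[{"grip":0,"delta_pos":[0,0,0],"rotation":[0,0,0]},{"grip":0,"delta_pos":[0,0,0],"rotation":[0,0,0]},{"grip":0,"delta_pos":[0,0,0],"rotation":[0,0,0]},{"grip":0,"delta_pos":[0,0,-0.3],"rotation":[0,0,0]},{"grip":0,"delta_pos":[0,0,-0.75],"rotation":[0,0,0]}]'
python3 -m creep '[{"grip":0,"delta_pos":[0,0,-0.05],"rotation":[0,0,0]},{"grip":0,"delta_pos":[0.45,0,-0.05],"rotation":[0,0,0]},{"grip":0,"delta_pos":[0.9,0,-0.05],"rotation":[0,0,0]}]'
python3 -m creep '[{"grip":0,"delta_pos":[0.45,0,0],"rotation":[0,0,0]},{"grip":0,"delta_pos":[0.9,0,0],"rotation":[0,0,0]},{"grip":0,"delta_pos":[0.95,0,0],"rotation":[0,0,0]},{"grip":0,"delta_pos":[0.95,0,0.3],"rotation":[0,0,0]},{"grip":0,"delta_pos":[0.95,0,0.3],"rotation":[0,0,0]}]'
python3 - <<'E'
from h import *
s=snap('wrist','w3')
C=[.559,-.0044];y=8.56;r=[180,0,y-90];g=lambda p:fold(C,y,'right',p)+[0,0,.003]
o=ctrl.get_obs();print(o['clock'],o['tool_pos']);seq([(g(23.2),r)]+[(g(p),r) for p in (35,46,57,68,80,92)])
for p in (18,24,30): print(p,proj('w3',fold(C,y,'right',p,.063)+[0,0,.002]))
im=cv2.imread('pics/w3.png');hsv=cv2.cvtColor(im,cv2.COLOR_BGR2HSV);m=cv2.inRange(hsv,(95,120,60),(125,255,255))
n,l,s,c=cv2.connectedComponentsWithStats(m);print([(c[i].round(1).tolist(),s[i,4]) for i in range(1,n) if s[i,4]>60])
E
```

```text
clock: 5.85
tool_pos: [0.5502, 0.0541, 0.1692]
orientation: [179.7, -0.1, -81.4]
force: [1.2, 1.5, 0.1]
opening: 0.0641
gripper_force: 0.0
clock: 6.15
tool_pos: [0.566, -0.0342, 0.1769]
orientation: [-179.9, 0.0, -81.2]
force: [1.4, 0.3, 0.1]
opening: 0.0857
gripper_force: 0.0
clock: 6.65
tool_pos: [0.5772, -0.1286, 0.1427]
orientation: [179.7, 0.1, -81.5]
force: [-1.7, 0.3, 0.8]
opening: 0.0881
gripper_force: 0.0
6.7 [ 0.57815561 -0.1283971   0.1444845 ]
[-0.0, 0.001, 0.923] [0.002, 0.0, -0.0]
[-0.069, 0.0, -0.124] [0.0, 0.0, 0.0]
[-0.086, -0.0, -0.101] [0.0, 0.0, 0.0]
[-0.104, 0.0, -0.082] [0.0, 0.0, 0.0]
[-0.117, -0.0, -0.061] [0.0, 0.0, 0.0]
[-0.139, -0.0, -0.04] [0.0, 0.0, 0.0]
[-0.144, 0.0, -0.01] [0.0, 0.0, 0.0]
18 (np.float64(320.5346003954837), np.float64(258.4337216805142))
24 (np.float64(320.5805386991696), np.float64(264.82901392026594))
30 (np.float64(320.6276801222929), np.float64(272.2773279456593))
[([404.4, 21.4], np.int32(1273)), ([37.0, 131.2], np.int32(675)), ([320.0, 259.4], np.int32(790))]
```

```bash
python3 -m creep '[{"grip":0,"delta_pos":[0,0,0.45],"rotation":[0,0,0]},{"grip":0,"delta_pos":[0,0,0.8],"rotation":[0,0,0]},{"grip":0,"delta_pos":[0,0,0.945],"rotation":[0,0,0]},{"grip":0.4,"delta_pos":[0,0,0.945],"rotation":[0,0,0]},{"grip":1,"delta_pos":[0,0,0.945],"rotation":[0,0,0]}]'
python3 -m creep '[{"grip":1,"delta_pos":[0,0,0],"rotation":[0,0,0]},{"grip":1,"delta_pos":[0,0,0],"rotation":[0,0,0]},{"grip":1,"delta_pos":[0,0,0],"rotation":[0,0,0]},{"grip":1,"delta_pos":[0,0,0],"rotation":[0,0,0]},{"grip":1,"delta_pos":[0,0,0],"rotation":[0,0,0]}]'
python3 -m creep '[{"grip":1,"delta_pos":[0,0,0],"rotation":[0,0,0]},{"grip":1,"delta_pos":[0,0,0],"rotation":[0,0,0]},{"grip":1,"delta_pos":[0,0,0],"rotation":[0,0,0]}]'
python3 -m creep '[{"grip":1,"delta_pos":[-0.03,0,-0.06],"rotation":[0,0,0]},{"grip":1,"delta_pos":[-0.069,0,-0.125],"rotation":[0,0,0]},{"grip":1,"delta_pos":[-0.109,0,-0.175],"rotation":[0,0,0]},{"grip":1,"delta_pos":[-0.155,0,-0.225],"rotation":[0,0,0]},{"grip":1,"delta_pos":[-0.204,0,-0.27],"rotation":[0,0,0]}]'
python3 -m creep '[{"grip":1,"delta_pos":[-0.055,0,-0.038],"rotation":[0,0,0]},{"grip":1,"delta_pos":[-0.115,0,-0.072],"rotation":[0,0,0]},{"grip":1,"delta_pos":[-0.172,0,-0.099],"rotation":[0,0,0]},{"grip":1,"delta_pos":[-0.24,0,-0.123],"rotation":[0,0,0]},{"grip":1,"delta_pos":[-0.311,0,-0.139],"rotation":[0,0,0]}]'
python3 -m creep '[{"grip":1,"delta_pos":[-0.06,0,-0.007],"rotation":[0,0,0]},{"grip":1,"delta_pos":[-0.12,0,-0.01],"rotation":[0,0,0]},{"grip":1,"delta_pos":[-0.155,0,-0.01],"rotation":[0,0,0]},{"grip":1,"delta_pos":[-0.155,0,-0.01],"rotation":[0,0,0]},{"grip":1,"delta_pos":[-0.155,0,-0.01],"rotation":[0,0,0]}]'
python3 - <<'E'
from h import *
o=ctrl.get_obs();p=o['tool_pos'][:2]-[.559,-.0044];a=np.radians(8.56);print(p@[np.sin(a),-np.cos(a)],p@[np.cos(a),np.sin(a)])
E
```

```text
clock: 7.2
tool_pos: [0.5805, -0.1278, 0.0527]
orientation: [-179.9, -0.0, -81.3]
force: [-0.5, -0.8, 1.1]
opening: 0.0767
gripper_force: 0.0
clock: 7.7
tool_pos: [0.5795, -0.1283, 0.0518]
orientation: [-180.0, -0.0, -81.4]
force: [0.4, 0.1, -0.6]
opening: 0.0371
gripper_force: 0.0
clock: 8.0
tool_pos: [0.5778, -0.1288, 0.0511]
orientation: [179.8, 0.0, -81.4]
force: [-5.2, -2.3, 3.1]
opening: 0.0293
gripper_force: 30.0
clock: 8.5
tool_pos: [0.5746, -0.1079, 0.0778]
orientation: [179.8, 0.0, -81.4]
force: [-5.1, -2.9, -8.6]
opening: 0.0293
gripper_force: 30.0
clock: 9.0
tool_pos: [0.5701, -0.0778, 0.0921]
orientation: [179.8, -0.0, -81.4]
force: [-3.8, -7.4, -5.6]
opening: 0.0294
gripper_force: 30.0
clock: 9.5
tool_pos: [0.5678, -0.0626, 0.0933]
orientation: [179.8, -0.0, -81.4]
force: [-5.0, -6.2, -0.6]
opening: 0.0291
gripper_force: 30.0
0.05891370408968854 5.8738511861880354e-05
```

```bash
python3 -m creep '[{"grip":0,"delta_pos":[0,0,0],"rotation":[0,0,0]},{"grip":0,"delta_pos":[0,0,0],"rotation":[0,0,0]},{"grip":0,"delta_pos":[0,0,0],"rotation":[0,0,0]},{"grip":0,"delta_pos":[0,0,-0.4],"rotation":[0,0,0]},{"grip":0,"delta_pos":[0,0,-0.9],"rotation":[0,0,0]}]'
python3 -m creep '[{"grip":0,"delta_pos":[0,0,0],"rotation":[0,0,-0.45]},{"grip":0,"delta_pos":[0,0,0],"rotation":[0,0,-0.45]},{"grip":0,"delta_pos":[0,0,0],"rotation":[0,0,-0.45]},{"grip":0,"delta_pos":[0,0,0],"rotation":[0,0,-0.45]},{"grip":0,"delta_pos":[0,0,0],"rotation":[0,0,-0.45]}]'
python3 -m creep '[{"grip":0,"delta_pos":[0,0,0],"rotation":[0,0,-0.45]},{"grip":0,"delta_pos":[0,0,0],"rotation":[0,0,-0.45]},{"grip":0,"delta_pos":[0,0,0],"rotation":[0,0,-0.45]},{"grip":0,"delta_pos":[0,0,0],"rotation":[0,0,-0.45]},{"grip":0,"delta_pos":[0,0,0],"rotation":[0,0,-0.45]}]'
python3 - <<'E'
from h import *
C=[.559,-.0044];y=8.56;r=[180,0,y];g=lambda p:fold(C,y,'near',p)+[0,0,.003]
o=ctrl.get_obs();print(o['clock'],o['joint_pos'].round());seq([(g(19)+[0,0,.07],r),(g(19),r)]+[(g(p),r) for p in (35,46,57,68,80,92)])
E
```

```text
clock: 10.0
tool_pos: [0.5687, -0.0617, 0.1828]
orientation: [179.8, 0.0, -81.4]
force: [2.5, -0.7, 0.8]
opening: 0.0637
gripper_force: 0.0
clock: 10.5
tool_pos: [0.5702, -0.0615, 0.1841]
orientation: [-179.9, -0.1, -40.5]
force: [0.6, 0.1, -0.4]
opening: 0.0871
gripper_force: 0.0
clock: 11.0
tool_pos: [0.5703, -0.0615, 0.184]
orientation: [-180.0, -0.1, -0.0]
force: [0.6, -0.5, 1.2]
opening: 0.0876
gripper_force: 0.0
11.0 [ 13.  14. -18.   0. -58.  77.]
[-1.372, -0.38, 0.663] [-0.0, -0.001, -0.096]
[0.0, -0.0, 0.7] [0.0, 0.0, 0.0]
[0.087, -0.0, -0.171] [0.0, 0.0, 0.0]
[0.086, 0.0, -0.101] [0.0, 0.0, 0.0]
[0.104, -0.0, -0.082] [0.0, 0.0, 0.0]
[0.117, 0.0, -0.061] [0.0, 0.0, 0.0]
[0.139, 0.0, -0.04] [0.0, 0.0, 0.0]
[0.144, 0.0, -0.01] [0.0, 0.0, 0.0]
```

```bash
python3 -m creep '[{"grip":0,"delta_pos":[-0.35,-0.1,0],"rotation":[0,0,-0.096]},{"grip":0,"delta_pos":[-0.69,-0.19,0],"rotation":[0,0,-0.096]},{"grip":0,"delta_pos":[-0.69,-0.19,0],"rotation":[0,0,-0.096]}]'
python3 -m creep '[{"grip":0,"delta_pos":[-0.4,-0.16,0],"rotation":[0,0,0]},{"grip":0,"delta_pos":[-0.65,-0.29,0.25],"rotation":[0,0,0]},{"grip":0,"delta_pos":[-0.65,-0.29,0.6],"rotation":[0,0,0]},{"grip":0,"delta_pos":[-0.65,-0.29,0.6],"rotation":[0,0,0]}]'
python3 - <<'E'
from h import *
s=snap('wrist','w4')
C=[.559,-.0044];y=8.56;r=[180,0,y];g=lambda p:fold(C,y,'near',p)+[0,0,.003]
o=ctrl.get_obs();print(o['clock'],o['tool_pos']);seq([(g(19),r)])
for p in (15,19,24): print(p,proj('w4',fold(C,y,'near',p,.063)+[0,0,.002]))
im=cv2.imread('pics/w4.png');hsv=cv2.cvtColor(im,cv2.COLOR_BGR2HSV);m=cv2.inRange(hsv,(95,120,60),(125,255,255))
n,l,s,c=cv2.connectedComponentsWithStats(m);print([(c[i].round(1).tolist(),s[i,4]) for i in range(1,n) if s[i,4]>60])
E
```

```text
clock: 11.3
tool_pos: [0.4977, -0.0417, 0.1839]
orientation: [-179.9, -0.0, 8.3]
force: [1.1, 0.6, 1.5]
opening: 0.0882
gripper_force: 0.0
clock: 11.7
tool_pos: [0.4301, -0.0231, 0.1213]
orientation: [180.0, 0.2, 8.3]
force: [0.3, -0.5, -0.1]
opening: 0.0876
gripper_force: 0.0
11.75 [ 0.43185257 -0.0230005   0.12312137]
[0.014, 0.005, 0.757] [0.0, 0.001, -0.003]
15 (np.float64(321.24279743382067), np.float64(250.6237822562613))
19 (np.float64(321.2411833182289), np.float64(250.62042329206574))
24 (np.float64(321.23567747748115), np.float64(249.87345384034194))
[([325.5, 253.5], np.int32(1296))]
```

```bash
python3 -m creep '[{"grip":0,"delta_pos":[0.01,0,0.4],"rotation":[0,0,0]},{"grip":0,"delta_pos":[0.01,0,0.65],"rotation":[0,0,0]},{"grip":0,"delta_pos":[0.01,0,0.76],"rotation":[0,0,0]},{"grip":0.4,"delta_pos":[0.01,0,0.76],"rotation":[0,0,0]},{"grip":1,"delta_pos":[0.01,0,0.76],"rotation":[0,0,0]}]'
python3 -m creep '[{"grip":1,"delta_pos":[0,0,0],"rotation":[0,0,0]},{"grip":1,"delta_pos":[0,0,0],"rotation":[0,0,0]},{"grip":1,"delta_pos":[0,0,0],"rotation":[0,0,0]},{"grip":1,"delta_pos":[0,0,0],"rotation":[0,0,0]},{"grip":1,"delta_pos":[0,0,0],"rotation":[0,0,0]}]'
python3 -m creep '[{"grip":1,"delta_pos":[0,0,0],"rotation":[0,0,0]},{"grip":1,"delta_pos":[0,0,0],"rotation":[0,0,0]},{"grip":1,"delta_pos":[0,0,0],"rotation":[0,0,0]}]'
python3 -m creep '[{"grip":1,"delta_pos":[0.025,0,-0.06],"rotation":[0,0,0]},{"grip":1,"delta_pos":[0.055,0,-0.12],"rotation":[0,0,0]},{"grip":1,"delta_pos":[0.087,0,-0.17],"rotation":[0,0,0]},{"grip":1,"delta_pos":[0.127,0,-0.222],"rotation":[0,0,0]},{"grip":1,"delta_pos":[0.173,0,-0.272],"rotation":[0,0,0]}]'
python3 -m creep '[{"grip":1,"delta_pos":[0.05,0,-0.044],"rotation":[0,0,0]},{"grip":1,"delta_pos":[0.104,0,-0.082],"rotation":[0,0,0]},{"grip":1,"delta_pos":[0.161,0,-0.115],"rotation":[0,0,0]},{"grip":1,"delta_pos":[0.221,0,-0.143],"rotation":[0,0,0]},{"grip":1,"delta_pos":[0.29,0,-0.166],"rotation":[0,0,0]}]'
python3 -m creep '[{"grip":1,"delta_pos":[0.07,0,-0.015],"rotation":[0,0,0]},{"grip":1,"delta_pos":[0.14,0,-0.024],"rotation":[0,0,0]},{"grip":1,"delta_pos":[0.22,0,-0.026],"rotation":[0,0,0]},{"grip":1,"delta_pos":[0.235,0,-0.026],"rotation":[0,0,0]},{"grip":1,"delta_pos":[0.235,0,-0.026],"rotation":[0,0,0]}]'
python3 - <<'E'
from h import *
o=ctrl.get_obs();p=o['tool_pos'][:2]-[.559,-.0044];a=np.radians(8.56);print(p@[np.sin(a),-np.cos(a)],p@[np.cos(a),np.sin(a)])
E
```

```text
clock: 12.25
tool_pos: [0.4348, -0.0226, 0.0485]
orientation: [-180.0, -0.1, 8.2]
force: [-0.6, -0.5, 0.1]
opening: 0.0768
gripper_force: 0.0
clock: 12.75
tool_pos: [0.4331, -0.0229, 0.0476]
orientation: [-180.0, -0.0, 8.2]
force: [-1.0, 0.1, -0.1]
opening: 0.0371
gripper_force: 0.0
clock: 13.05
tool_pos: [0.433, -0.0244, 0.0475]
orientation: [179.9, 0.1, 8.3]
force: [4.4, -15.0, 0.2]
opening: 0.029
gripper_force: 30.0
clock: 13.55
tool_pos: [0.4479, -0.0225, 0.0737]
orientation: [179.9, 0.3, 8.2]
force: [1.8, -11.2, -8.5]
opening: 0.0293
gripper_force: 30.0
clock: 14.05
tool_pos: [0.4742, -0.0189, 0.0896]
orientation: [179.9, 0.6, 8.1]
force: [-6.9, -8.7, -0.4]
opening: 0.0292
gripper_force: 30.0
clock: 14.55
tool_pos: [0.4992, -0.0151, 0.0927]
orientation: [179.9, 0.4, 8.2]
force: [-3.8, -9.6, 1.1]
opening: 0.03
gripper_force: 30.0
0.0016589343451985858 -0.06068184432222685
```

```bash
python3 -m creep '[{"grip":1,"delta_pos":[0.02,0.01,0],"rotation":[0,0,0]},{"grip":1,"delta_pos":[0.025,0.01,0],"rotation":[0,0,0]},{"grip":1,"delta_pos":[0.025,0.01,0],"rotation":[0,0,0]}]'
python3 -m creep '[{"grip":0,"delta_pos":[-0.01,0,0],"rotation":[0,0,0]},{"grip":0,"delta_pos":[-0.01,0,0],"rotation":[0,0,0]},{"grip":0,"delta_pos":[-0.01,0,0],"rotation":[0,0,0]},{"grip":0,"delta_pos":[-0.01,0,-0.4],"rotation":[0,0,0]},{"grip":0,"delta_pos":[-0.01,0,-0.9],"rotation":[0,0,0]}]'
python3 -m creep '[{"grip":0,"delta_pos":[0.4,0,0],"rotation":[0,0,0]},{"grip":0,"delta_pos":[0.85,0,0],"rotation":[0,0,0]},{"grip":0,"delta_pos":[0.95,0,0],"rotation":[0,0,0]}]'
python3 -m creep '[{"grip":0,"delta_pos":[0.45,0,0],"rotation":[0,0,0]},{"grip":0,"delta_pos":[0.9,0,0],"rotation":[0,0,0]},{"grip":0,"delta_pos":[0.9,0,0.3],"rotation":[0,0,0]},{"grip":0,"delta_pos":[0.9,0,0.5],"rotation":[0,0,0]},{"grip":0,"delta_pos":[0.9,0,0.5],"rotation":[0,0,0]}]'
python3 - <<'E'
from h import *
s=snap('wrist','w5')
C=[.559,-.0044];y=8.56;r=[180,0,y];g=lambda p:fold(C,y,'far',p)+[0,0,.003]
o=ctrl.get_obs();print(o['clock'],o['tool_pos']);seq([(g(22),r)])
for p in (18,22,26): print(p,proj('w5',fold(C,y,'far',p,.063)+[0,0,.002]))
im=cv2.imread('pics/w5.png');hsv=cv2.cvtColor(im,cv2.COLOR_BGR2HSV);m=cv2.inRange(hsv,(95,120,60),(125,255,255))
n,l,s,c=cv2.connectedComponentsWithStats(m);print([(c[i].round(1).tolist(),s[i,4]) for i in range(1,n) if s[i,4]>60])
E
```

```text
clock: 14.85
tool_pos: [0.5014, -0.015, 0.0927]
orientation: [179.9, 0.4, 8.2]
force: [-5.9, -3.4, 2.5]
opening: 0.0294
gripper_force: 30.0
clock: 15.35
tool_pos: [0.5025, -0.014, 0.183]
orientation: [180.0, 0.3, 8.2]
force: [1.6, 0.2, 0.4]
opening: 0.064
gripper_force: 0.0
clock: 15.65
tool_pos: [0.6018, 0.0007, 0.1843]
orientation: [180.0, -0.2, 8.3]
force: [-1.4, -0.4, -0.4]
opening: 0.0857
gripper_force: 0.0
clock: 16.15
tool_pos: [0.6849, 0.0125, 0.1297]
orientation: [180.0, 0.4, 8.2]
force: [-0.6, 0.5, 0.5]
opening: 0.088
gripper_force: 0.0
16.2 [0.68597852 0.01259546 0.1321307 ]
[-0.018, -0.021, 0.813] [0.0, 0.002, -0.004]
18 (np.float64(317.12569790759227), np.float64(266.73871885627034))
22 (np.float64(317.0845955144777), np.float64(271.2481046598837))
26 (np.float64(317.04874615473585), np.float64(276.255888801933))
[([591.3, 96.7], np.int32(791)), ([320.8, 269.9], np.int32(874))]
```

```bash
python3 -m creep '[{"grip":0,"delta_pos":[-0.02,-0.02,0.4],"rotation":[0,0,0]},{"grip":0,"delta_pos":[-0.02,-0.02,0.7],"rotation":[0,0,0]},{"grip":0,"delta_pos":[-0.02,-0.02,0.815],"rotation":[0,0,0]},{"grip":0.4,"delta_pos":[-0.02,-0.02,0.815],"rotation":[0,0,0]},{"grip":1,"delta_pos":[-0.02,-0.02,0.815],"rotation":[0,0,0]}]'
python3 -m creep '[{"grip":1,"delta_pos":[0,0,0],"rotation":[0,0,0]},{"grip":1,"delta_pos":[0,0,0],"rotation":[0,0,0]},{"grip":1,"delta_pos":[0,0,0],"rotation":[0,0,0]},{"grip":1,"delta_pos":[0,0,0],"rotation":[0,0,0]},{"grip":1,"delta_pos":[0,0,0],"rotation":[0,0,0]}]'
python3 -m creep '[{"grip":1,"delta_pos":[0,0,0],"rotation":[0,0,0]},{"grip":1,"delta_pos":[0,0,0],"rotation":[0,0,0]},{"grip":1,"delta_pos":[0,0,0],"rotation":[0,0,0]}]'
python3 -m creep '[{"grip":1,"delta_pos":[-0.035,0,-0.07],"rotation":[0,0,0]},{"grip":1,"delta_pos":[-0.075,0,-0.137],"rotation":[0,0,0]},{"grip":1,"delta_pos":[-0.115,0,-0.188],"rotation":[0,0,0]},{"grip":1,"delta_pos":[-0.161,0,-0.238],"rotation":[0,0,0]},{"grip":1,"delta_pos":[-0.21,0,-0.281],"rotation":[0,0,0]}]'
python3 -m creep '[{"grip":1,"delta_pos":[-0.054,0,-0.039],"rotation":[0,0,0]},{"grip":1,"delta_pos":[-0.111,0,-0.072],"rotation":[0,0,0]},{"grip":1,"delta_pos":[-0.171,0,-0.1],"rotation":[0,0,0]},{"grip":1,"delta_pos":[-0.24,0,-0.123],"rotation":[0,0,0]},{"grip":1,"delta_pos":[-0.31,0,-0.14],"rotation":[0,0,0]}]'
python3 -m creep '[{"grip":1,"delta_pos":[-0.07,0,-0.008],"rotation":[0,0,0]},{"grip":1,"delta_pos":[-0.144,0,-0.01],"rotation":[0,0,0]},{"grip":1,"delta_pos":[-0.18,0,-0.01],"rotation":[0,0,0]},{"grip":1,"delta_pos":[-0.18,0,-0.01],"rotation":[0,0,0]},{"grip":1,"delta_pos":[-0.18,0,-0.01],"rotation":[0,0,0]}]'
python3 - <<'E'
from h import *
o=ctrl.get_obs();p=o['tool_pos'][:2]-[.559,-.0044];a=np.radians(8.56);print(p@[np.sin(a),-np.cos(a)],p@[np.cos(a),np.sin(a)])
E
```

```text
clock: 16.7
tool_pos: [0.6859, 0.0147, 0.0543]
orientation: [180.0, -0.1, 8.3]
force: [1.1, 0.3, 0.3]
opening: 0.0766
gripper_force: 0.0
clock: 17.2
tool_pos: [0.6847, 0.0145, 0.0525]
orientation: [-180.0, -0.0, 8.2]
force: [-0.3, 0.4, -0.8]
opening: 0.037
gripper_force: 0.0
clock: 17.5
tool_pos: [0.6849, 0.0131, 0.0525]
orientation: [179.9, -0.0, 8.2]
force: [2.3, -6.1, 0.9]
opening: 0.0289
gripper_force: 30.0
clock: 18.0
tool_pos: [0.6637, 0.0099, 0.0798]
orientation: [179.9, 0.0, 8.2]
force: [3.2, -7.8, -6.6]
opening: 0.0295
gripper_force: 30.0
clock: 18.5
tool_pos: [0.6344, 0.0055, 0.0945]
orientation: [179.9, -0.1, 8.2]
force: [6.7, -8.8, -5.5]
opening: 0.0294
gripper_force: 30.0
clock: 19.0
tool_pos: [0.617, 0.0029, 0.0964]
orientation: [179.9, -0.2, 8.3]
force: [4.6, -8.6, 0.7]
opening: 0.0294
gripper_force: 30.0
0.0013686323904504357 0.0584030442495987
```

```bash
python3 -m creep '[{"grip":0,"delta_pos":[0.01,0,0],"rotation":[0,0,0]},{"grip":0,"delta_pos":[0.01,0,0],"rotation":[0,0,0]},{"grip":0,"delta_pos":[0.01,0,0],"rotation":[0,0,0]},{"grip":0,"delta_pos":[0.01,0,-0.4],"rotation":[0,0,0]},{"grip":0,"delta_pos":[0.01,0,-0.9],"rotation":[0,0,0]}]'
python3 -m creep '[{"grip":0,"delta_pos":[0,0,-0.2],"rotation":[0,0,0.4]},{"grip":0,"delta_pos":[0,0,-0.2],"rotation":[0,0,0.4]},{"grip":0,"delta_pos":[0,0,-0.2],"rotation":[0,0,0.4]},{"grip":0,"delta_pos":[0,0,-0.2],"rotation":[0,0,0.4]},{"grip":0,"delta_pos":[0,0,-0.2],"rotation":[0,0,0.4]}]'
python3 - <<'E'
from h import *
seq([([.539,-.297,.19],[180,0,-36.4])])
E
```

```text
clock: 19.5
tool_pos: [0.6145, 0.0045, 0.1837]
orientation: [180.0, 0.4, 8.2]
force: [1.8, 0.3, 0.5]
opening: 0.0636
gripper_force: 0.0
clock: 20.0
tool_pos: [0.6161, 0.0049, 0.2053]
orientation: [-180.0, 0.0, -27.9]
force: [0.1, 0.5, -0.4]
opening: 0.0876
gripper_force: 0.0
[0.733, 3.028, 0.152] [-0.0, 0.0, 0.094]
```

```bash
python3 -m creep '[{"grip":0,"delta_pos":[0.12,0.5,0],"rotation":[0,0,0.094]},{"grip":0,"delta_pos":[0.24,1,0],"rotation":[0,0,0.094]}]'
python3 -m creep '[{"grip":0,"delta_pos":[0.05,0.5,0],"rotation":[0,0,0]},{"grip":0,"delta_pos":[0.1,1,0],"rotation":[0,0,0]},{"grip":0,"delta_pos":[0.1,1,0],"rotation":[0,0,0]}]'
python3 - <<'E'
from h import *
snap('wrist','w6');snap('top','t6');snap('side','s6')
o=ctrl.get_obs();print(o['clock'],o['tool_pos'],o['joint_pos'].round())
im=cv2.imread('pics/w6.png');hsv=cv2.cvtColor(im,cv2.COLOR_BGR2HSV);m=cv2.inRange(hsv,(18,120,90),(34,255,255))
n,l,s,c=cv2.connectedComponentsWithStats(m)
for i in range(1,n):
    if s[i,4]>60: print(c[i].round(1),s[i,4],px2w('w6',*c[i],.077).round(4))
a=cv2.imread('pics/t6.png')[150:330,200:560];cv2.imwrite('pics/c6.png',np.vstack([cv2.resize(a,(640,320)),cv2.resize(cv2.imread('pics/s6.png')[150:430,230:430],(320,448))[:280].repeat(1,0).copy() if 0 else cv2.resize(cv2.imread('pics/s6.png')[170:330,230:550],(640,280))]))
E
```

```text
clock: 20.2
tool_pos: [0.5915, -0.0921, 0.205]
orientation: [180.0, 0.0, -36.1]
force: [0.7, -0.8, -0.1]
opening: 0.0875
gripper_force: 0.0
clock: 20.5
tool_pos: [0.5375, -0.1824, 0.2053]
orientation: [180.0, 0.1, -36.3]
force: [0.1, 0.6, 1.5]
opening: 0.0875
gripper_force: 0.0
20.65 [ 0.54073851 -0.17903455  0.20549666] [  1.  13. -16.  -0. -61.  52.]
[219.4  37.2] 296 [ 0.7038 -0.2137  0.077 ]
[619.1  30. ] 283 [ 0.5388 -0.5182  0.077 ]
[545.   89.9] 497 [ 0.5336 -0.3992  0.077 ]
[445.5 146.7] 725 [ 0.5421 -0.298   0.077 ]
[585.1 191.5] 390 [ 0.4398 -0.392   0.077 ]
[497.3 243.7] 543 [ 0.4533 -0.295   0.077 ]
[127.  328.4] 102 [0.5754 0.0042 0.077 ]
[514.5 327.7] 135 [ 0.3717 -0.2747  0.077 ]
```

View pics/w6.png

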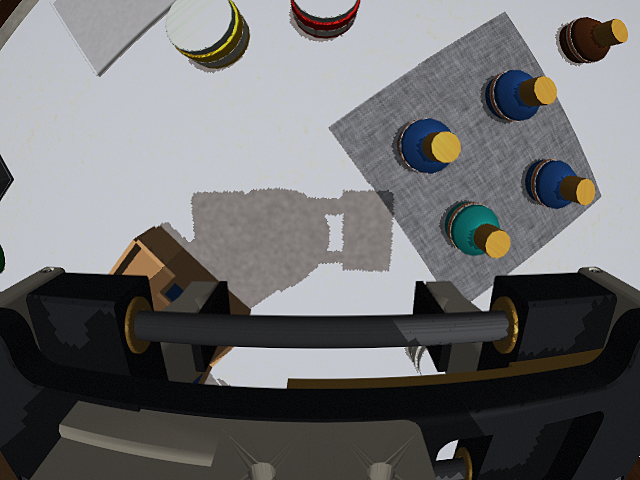

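View pics/c6.png

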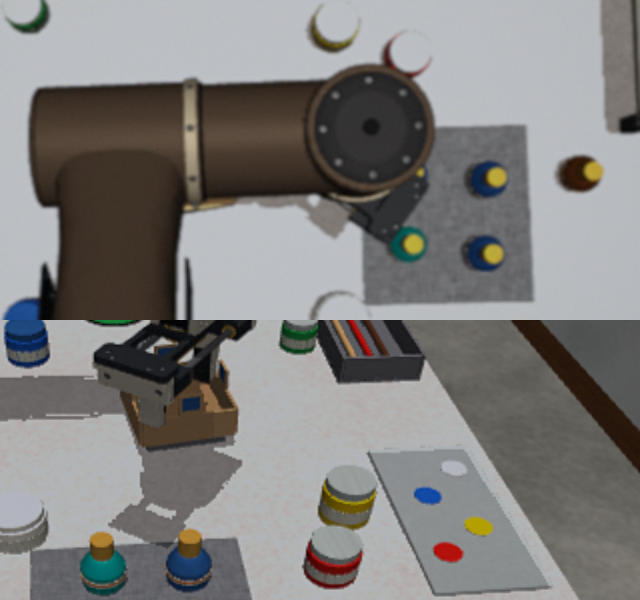

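```bash
python3 - <<'E'
from h import *
r=[180,0,-36.4];seq([([.5403,-.2972,.205],r),([.5403,-.2972,.073],r)])
E
```

```text
[0.694, 0.957, 0.005] [-0.0, -0.0, 0.003]
[0.0, -0.0, 1.32] [0.0, 0.0, 0.0]
```

Close to 60 mm opening on the way (clear of neighbours), look again from above at height, then descend.

```bash
python3 -m creep '[{"grip":0.25,"delta_pos":[0.3,0.42,0],"rotation":[0,0,0]},{"grip":0.25,"delta_pos":[0.55,0.76,0],"rotation":[0,0,0]},{"grip":0.25,"delta_pos":[0.694,0.957,0.2],"rotation":[0,0,0]},{"grip":0.25,"delta_pos":[0.694,0.957,0.5],"rotation":[0,0,0]},{"grip":0.25,"delta_pos":[0.694,0.957,0.5],"rotation":[0,0,0]}]'
python3 - <<'E'
from h import *
snap('wrist','w7');r=[180,0,-36.4]
im=cv2.imread('pics/w7.png');hsv=cv2.cvtColor(im,cv2.COLOR_BGR2HSV);m=cv2.inRange(hsv,(18,120,150),(34,255,255))
n,l,s,c=cv2.connectedComponentsWithStats(m)
for i in range(1,n):
    if s[i,4]>60: print(c[i].round(1),s[i,2:],px2w('w7',*c[i],.077).round(4))
print(proj('w7',[.5403,-.2972,.077]))
seq([([.5403,-.2972,.073],r)])
E
```

```text
clock: 21.15
tool_pos: [0.5384, -0.2959, 0.151]
orientation: [179.9, 0.4, -36.2]
force: [-0.4, 0.4, -0.1]
opening: 0.0659
gripper_force: 0.0
[589.6  73.6] [ 24  33 589] [ 0.5388 -0.5187  0.077 ]
[ 89.4 108.9] [ 31  78 304] [ 0.707  -0.2381  0.077 ]
[468.2 171.6] [  35   39 1046] [ 0.5338 -0.4001  0.077 ]
[319.  249.7] [ 25  22 120] [ 0.5471 -0.3007  0.077 ]
[312.  266.7] [21 20 70] [ 0.541  -0.2912  0.077 ]
[476.3 329.6] [ 5 24 66] [ 0.4374 -0.3534  0.077 ]
[392.9 360.7] [ 29  27 573] [ 0.4541 -0.2945  0.077 ]
(np.float64(320.95325022049263), np.float64(261.97058434572483))
[0.016, 0.003, 0.804] [0.001, 0.003, 0.003]
```

View pics/w7.png

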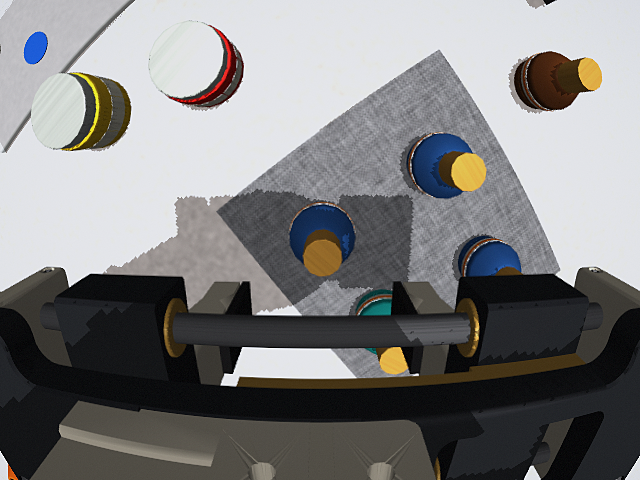

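```bash
python3 -m creep '[{"grip":0.25,"delta_pos":[0.025,0.01,0.4],"rotation":[0,0,0]},{"grip":0.25,"delta_pos":[0.03,0.01,0.7],"rotation":[0,0,0]},{"grip":0.25,"delta_pos":[0.03,0.01,0.8],"rotation":[0,0,0]},{"grip":0.25,"delta_pos":[0.03,0.01,0.8],"rotation":[0,0,0]},{"grip":0.7,"delta_pos":[0.03,0.01,0.8],"rotation":[0,0,0]}]'
python3 -m creep '[{"grip":1,"delta_pos":[0,0,0],"rotation":[0,0,0]},{"grip":1,"delta_pos":[0,0,0],"rotation":[0,0,0]},{"grip":1,"delta_pos":[0,0,0],"rotation":[0,0,0]},{"grip":1,"delta_pos":[0,0,0],"rotation":[0,0,0]},{"grip":1,"delta_pos":[0,0,0],"rotation":[0,0,0]}]'
python3 -m creep '[{"grip":1,"delta_pos":[0,0,0],"rotation":[0,0,0]},{"grip":1,"delta_pos":[0,0,0],"rotation":[0,0,0]},{"grip":1,"delta_pos":[0,0,0],"rotation":[0,0,0]}]'
```

```text
clock: 21.7
tool_pos: [0.5434, -0.2996, 0.0773]
orientation: [-180.0, -0.1, -36.1]
force: [1.2, -0.2, 0.6]
opening: 0.062
gripper_force: 0.0
clock: 22.2
tool_pos: [0.5419, -0.2998, 0.0756]
orientation: [-180.0, -0.0, -36.2]
force: [0.0, 0.7, -0.1]
opening: 0.0234
gripper_force: 27.0
clock: 22.5
tool_pos: [0.542, -0.2998, 0.0756]
orientation: [180.0, -0.0, -36.2]
force: [0.1, 0.3, 2.6]
opening: 0.0231
gripper_force: 30.0
```

```bash
cat >> h.py <<'E'
def slot(a,b):
    t=np.radians(8.56);e=np.array([np.cos(t),np.sin(t)]);f=np.array([-e[1],e[0]]);return np.array([.559,-.0044])+a*e+b*f
E
python3 -m creep '[{"grip":1,"delta_pos":[0,0,-0.1],"rotation":[0,0,0]},{"grip":1,"delta_pos":[0,0,-0.4],"rotation":[0,0,0]},{"grip":1,"delta_pos":[0,0,-0.7],"rotation":[0,0,0]},{"grip":1,"delta_pos":[0,0,-1],"rotation":[0,0,0]}]'
python3 -m creep '[{"grip":1,"delta_pos":[0,0,-0.25],"rotation":[0,0,0]},{"grip":1,"delta_pos":[0,0,-0.25],"rotation":[0,0,0]}]'
python3 - <<'E'
from h import *
o=ctrl.get_obs();print(o['tool_pos']);r=[180,0,-36.4];p=slot(.03,.03);seq([(np.r_[p,.2],r),(np.r_[p,.1],r)])
E
```

```text
clock: 22.9
tool_pos: [0.5415, -0.2997, 0.1767]
orientation: [180.0, 0.0, -36.2]
force: [0.4, 0.3, -1.5]
opening: 0.0232
gripper_force: 30.0
clock: 23.1
tool_pos: [0.5437, -0.3005, 0.2051]
orientation: [-179.9, -0.4, -36.2]
force: [0.6, -0.1, 0.2]
opening: 0.0231
gripper_force: 30.0
[ 0.54368918 -0.30048564  0.20513887]
[-1.624, -2.904, 0.046] [-0.001, -0.004, 0.002]
[0.0, -0.0, 1.0] [0.0, 0.0, 0.0]
```

```bash
python3 -m creep '[{"grip":1,"delta_pos":[-0.2,-0.35,0],"rotation":[0,0,0]},{"grip":1,"delta_pos":[-0.4,-0.7,0],"rotation":[0,0,0]},{"grip":1,"delta_pos":[-0.54,-0.968,0],"rotation":[0,0,0]}]'
python3 -m creep '[{"grip":1,"delta_pos":[-0.2,-0.35,0],"rotation":[0,0,0]},{"grip":1,"delta_pos":[-0.4,-0.7,0],"rotation":[0,0,0]},{"grip":1,"delta_pos":[-0.54,-0.968,0],"rotation":[0,0,0]}]'
python3 -m creep '[{"grip":1,"delta_pos":[-0.2,-0.35,0],"rotation":[0,0,0]},{"grip":1,"delta_pos":[-0.4,-0.7,0],"rotation":[0,0,0]},{"grip":1,"delta_pos":[-0.54,-0.968,0],"rotation":[0,0,0]},{"grip":1,"delta_pos":[-0.54,-0.968,0],"rotation":[0,0,0]},{"grip":1,"delta_pos":[-0.54,-0.968,0],"rotation":[0,0,0]}]'
python3 - <<'E'
from h import *
o=ctrl.get_obs();print(o['tool_pos']);r=[180,0,-36.4];p=slot(.03,.03);seq([(np.r_[p,.105],r),(np.r_[p,.0985],r)])
E
```

```text
clock: 23.4
tool_pos: [0.5549, -0.1881, 0.2001]
orientation: [180.0, 0.0, -36.2]
force: [0.6, 0.1, -1.3]
opening: 0.0232
gripper_force: 30.0
clock: 23.7
tool_pos: [0.5687, -0.0777, 0.2002]
orientation: [180.0, 0.0, -36.2]
force: [1.1, -0.6, -1.0]
opening: 0.0236
gripper_force: 30.0
clock: 24.2
tool_pos: [0.5824, 0.031, 0.1999]
orientation: [180.0, 0.0, -36.1]
force: [0.1, -0.3, -0.6]
opening: 0.0235
gripper_force: 30.0
[0.58240399 0.03096216 0.1999466 ]
[0.022, -0.001, 0.949] [0.0, 0.0, 0.003]
[0.0, -0.0, 0.065] [0.0, 0.0, 0.0]
```

```bash
python3 -m creep '[{"grip":1,"delta_pos":[0.022,0,0.35],"rotation":[0,0,0]},{"grip":1,"delta_pos":[0.022,0,0.65],"rotation":[0,0,0]},{"grip":1,"delta_pos":[0.022,0,0.85],"rotation":[0,0,0]},{"grip":1,"delta_pos":[0.022,0,0.95],"rotation":[0,0,0]},{"grip":1,"delta_pos":[0.022,0,0.95],"rotation":[0,0,0]}]'
python3 -m creep '[{"grip":1,"delta_pos":[0,0,0.01],"rotation":[0,0,0]},{"grip":1,"delta_pos":[0,0,0.02],"rotation":[0,0,0]},{"grip":1,"delta_pos":[0,0,0.03],"rotation":[0,0,0]},{"grip":1,"delta_pos":[0,0,0.04],"rotation":[0,0,0]},{"grip":1,"delta_pos":[0,0,0.04],"rotation":[0,0,0]}]'
python3 -m creep '[{"grip":1,"delta_pos":[0,0,0.005],"rotation":[0,0,0]},{"grip":1,"delta_pos":[0,0,0.01],"rotation":[0,0,0]},{"grip":1,"delta_pos":[0,0,0.015],"rotation":[0,0,0]},{"grip":1,"delta_pos":[0,0,0.015],"rotation":[0,0,0]}]'
```

```text
clock: 24.7
tool_pos: [0.5837, 0.0279, 0.1041]
orientation: [179.9, 0.1, -36.3]
force: [0.7, 0.1, -0.3]
opening: 0.0231
gripper_force: 30.0
clock: 25.2
tool_pos: [0.5846, 0.0291, 0.1016]
orientation: [-180.0, -0.0, -36.2]
force: [0.3, 0.0, -1.2]
opening: 0.0232
gripper_force: 30.0
clock: 25.6
tool_pos: [0.5846, 0.029, 0.0998]
orientation: [180.0, 0.0, -36.2]
force: [-0.1, -0.1, -1.1]
opening: 0.0236
gripper_force: 30.0
```

```bash
python3 -m creep '[{"grip":1,"delta_pos":[0,0,0.005],"rotation":[0,0,0]},{"grip":1,"delta_pos":[0,0,0.01],"rotation":[0,0,0]},{"grip":1,"delta_pos":[0,0,0.01],"rotation":[0,0,0]}]'
python3 -m creep '[{"grip":1,"delta_pos":[0,0,0.005],"rotation":[0,0,0]},{"grip":1,"delta_pos":[0,0,0.01],"rotation":[0,0,0]},{"grip":1,"delta_pos":[0,0,0.01],"rotation":[0,0,0]}]'
```

```text
clock: 25.9
tool_pos: [0.5848, 0.029, 0.0995]
orientation: [-180.0, -0.0, -36.2]
force: [-1.9, -0.7, 5.2]
opening: 0.0233
gripper_force: 30.0
clock: 26.2
tool_pos: [0.585, 0.029, 0.0995]
orientation: [-180.0, -0.1, -36.2]
force: [-4.7, 0.6, 12.8]
opening: 0.0233
gripper_force: 30.0
```

```bash
python3 -m creep '[{"grip":0.55,"delta_pos":[0,0,-0.01],"rotation":[0,0,0]},{"grip":0.55,"delta_pos":[0,0,-0.01],"rotation":[0,0,0]},{"grip":0.55,"delta_pos":[0,0,-0.01],"rotation":[0,0,0]},{"grip":0.55,"delta_pos":[0,0,-0.2],"rotation":[0,0,0]},{"grip":0.55,"delta_pos":[0,0,-0.6],"rotation":[0,0,0]}]'
python3 -m creep '[{"grip":0.25,"delta_pos":[0,0,-0.3],"rotation":[0,0,0]},{"grip":0.25,"delta_pos":[0.2,0.4,-0.4],"rotation":[0,0,0]},{"grip":0.25,"delta_pos":[0.5,0.95,-0.4],"rotation":[0,0,0]}]'
python3 -m creep '[{"grip":0.25,"delta_pos":[0.2,0.45,0],"rotation":[0,0,0]},{"grip":0.25,"delta_pos":[0.5,0.95,0],"rotation":[0,0,0]}]'
python3 - <<'E'
from h import *
snap('wrist','w8')
o=ctrl.get_obs();print(o['tool_pos']);r=[180,0,-36.4]
im=cv2.imread('pics/w8.png');hsv=cv2.cvtColor(im,cv2.COLOR_BGR2HSV);m=cv2.inRange(hsv,(18,120,150),(34,255,255))
n,l,s,c=cv2.connectedComponentsWithStats(m)
for i in range(1,n):
    if s[i,4]>60: print(c[i].round(1),s[i,2:],px2w('w8',*c[i],.077).round(4))
seq([([.534,-.400,.205],r),([.534,-.400,.15],r)])
E
```

```text
clock: 26.7
tool_pos: [0.5824, 0.0284, 0.155]
orientation: [179.7, 0.3, -36.3]
force: [1.3, 0.7, 0.2]
opening: 0.0391
gripper_force: 0.0
clock: 27.0
tool_pos: [0.5716, -0.0643, 0.2]
orientation: [-179.8, -0.2, -36.0]
force: [0.7, -0.0, -0.1]
opening: 0.0582
gripper_force: 0.0
clock: 27.2
tool_pos: [0.5545, -0.164, 0.198]
orientation: [-180.0, -0.0, -36.2]
force: [1.7, 0.6, -0.4]
opening: 0.0652
gripper_force: 0.0
[ 0.55351412 -0.16980678  0.1977519 ]
[259.2  30.8] [ 29  54 154] [ 0.7035 -0.2198  0.077 ]
[637.4  36.5] [ 5 20 77] [ 0.5434 -0.5133  0.077 ]
[573.9  97.9] [ 21  28 442] [ 0.5337 -0.399   0.077 ]
[609.3 198.3] [ 17  26 337] [ 0.4399 -0.3919  0.077 ]
[527. 250.] [ 23  27 492] [ 0.4533 -0.2949  0.077 ]
[1.208, 1.97, -0.069] [0.001, 0.0, 0.0]
[0.0, -0.0, 0.55] [0.0, 0.0, 0.0]
```

```bash
python3 -m creep '[{"grip":0.25,"delta_pos":[0.25,0.4,0],"rotation":[0,0,0]},{"grip":0.25,"delta_pos":[0.5,0.82,0],"rotation":[0,0,0]},{"grip":0.25,"delta_pos":[0.6,0.98,0],"rotation":[0,0,0]}]'
python3 -m creep '[{"grip":0.25,"delta_pos":[0.25,0.4,0],"rotation":[0,0,0]},{"grip":0.25,"delta_pos":[0.5,0.82,0],"rotation":[0,0,0]},{"grip":0.25,"delta_pos":[0.6,0.98,0.3],"rotation":[0,0,0]},{"grip":0.25,"delta_pos":[0.6,0.98,0.55],"rotation":[0,0,0]},{"grip":0.25,"delta_pos":[0.6,0.98,0.55],"rotation":[0,0,0]}]'
python3 - <<'E'
from h import *
snap('wrist','w9')
o=ctrl.get_obs();print(o['tool_pos']);r=[180,0,-36.4]
im=cv2.imread('pics/w9.png');hsv=cv2.cvtColor(im,cv2.COLOR_BGR2HSV)
print(proj('w9',[.534,-.3995,.077]))
seq([([.534,-.3995,.0745],r)])
cv2.imwrite('pics/c9.png',im[180:330,230:430])
g=im[215:300,280:360];b=cv2.inRange(cv2.cvtColor(g,cv2.COLOR_BGR2HSV),(14,100,60),(34,255,255));ys,xs=np.nonzero(b);print(xs.min()+280,xs.max()+280,ys.min()+215,ys.max()+215)
print(np.median(g[b>0],0), )
E
```

```text
clock: 27.55
tool_pos: [0.5451, -0.2804, 0.1973]
orientation: [180.0, 0.0, -36.4]
force: [0.1, -0.4, -0.4]
opening: 0.0656
gripper_force: 0.0
clock: 28.05
tool_pos: [0.5337, -0.3913, 0.1383]
orientation: [179.9, 0.4, -36.4]
force: [0.3, 0.6, -0.3]
opening: 0.0656
gripper_force: 0.0
[ 0.53509642 -0.39143788  0.14081923]
(np.float64(332.718918132978), np.float64(264.59434454501695))
[0.042, 0.071, 0.663] [0.001, 0.003, 0.001]
316 356 233 282
[ 39. 100. 141.]
```

View pics/c9.png

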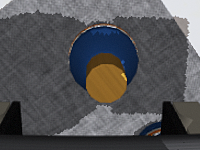

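```bash
python3 -m creep '[{"grip":0.25,"delta_pos":[0.045,0.08,0.3],"rotation":[0,0,0]},{"grip":0.25,"delta_pos":[0.045,0.08,0.55],"rotation":[0,0,0]},{"grip":0.25,"delta_pos":[0.045,0.08,0.665],"rotation":[0,0,0]},{"grip":0.25,"delta_pos":[0.045,0.08,0.665],"rotation":[0,0,0]},{"grip":0.7,"delta_pos":[0.045,0.08,0.665],"rotation":[0,0,0]}]'
python3 -m creep '[{"grip":1,"delta_pos":[0,0,0],"rotation":[0,0,0]},{"grip":1,"delta_pos":[0,0,0],"rotation":[0,0,0]},{"grip":1,"delta_pos":[0,0,0],"rotation":[0,0,0]},{"grip":1,"delta_pos":[0,0,0],"rotation":[0,0,0]},{"grip":1,"delta_pos":[0,0,0],"rotation":[0,0,0]}]'
python3 -m creep '[{"grip":1,"delta_pos":[0,0,0],"rotation":[0,0,0]},{"grip":1,"delta_pos":[0,0,0],"rotation":[0,0,0]},{"grip":1,"delta_pos":[0,0,0],"rotation":[0,0,0]}]'
python3 -m creep '[{"grip":1,"delta_pos":[0,0,-0.1],"rotation":[0,0,0]},{"grip":1,"delta_pos":[0,0,-0.4],"rotation":[0,0,0]},{"grip":1,"delta_pos":[0,0,-0.7],"rotation":[0,0,0]},{"grip":1,"delta_pos":[0,0,-1],"rotation":[0,0,0]}]'
python3 -m creep '[{"grip":1,"delta_pos":[0,0,-0.25],"rotation":[0,0,0]},{"grip":1,"delta_pos":[0,0,-0.25],"rotation":[0,0,0]},{"grip":1,"delta_pos":[0,0,-0.25],"rotation":[0,0,0]}]'
python3 - <<'E'
from h import *
o=ctrl.get_obs();print(o['tool_pos']);r=[180,0,-36.4];p=slot(-.03,-.03);seq([(np.r_[p,.2],r),(np.r_[p,.1],r)])
E
```

```text
clock: 28.6
tool_pos: [0.5364, -0.4008, 0.078]
orientation: [180.0, -0.1, -36.2]
force: [0.8, -0.3, 0.7]
opening: 0.0618
gripper_force: 0.0
clock: 29.1
tool_pos: [0.5353, -0.4008, 0.0766]
orientation: [180.0, -0.0, -36.2]
force: [0.4, -0.0, -0.4]
opening: 0.0232
gripper_force: 27.2
clock: 29.4
tool_pos: [0.5353, -0.4008, 0.0765]
orientation: [180.0, -0.0, -36.2]
force: [-1.0, -0.7, 1.3]
opening: 0.0234
gripper_force: 29.9
clock: 29.8
tool_pos: [0.5351, -0.4006, 0.1778]
orientation: [180.0, 0.0, -36.2]
force: [0.1, -0.7, -1.1]
opening: 0.0232
gripper_force: 29.9
clock: 30.1
tool_pos: [0.5354, -0.4006, 0.2023]
orientation: [-180.0, -0.1, -36.2]
force: [-0.4, 0.2, -0.8]
opening: 0.023
gripper_force: 29.9
[ 0.53539466 -0.40060368  0.20232128]
[-2.153, -2.911, 0.022] [-0.0, -0.001, 0.002]
[0.0, -0.0, 1.0] [0.0, 0.0, 0.0]
```

```bash
python3 -m creep '[{"grip":1,"delta_pos":[-0.25,-0.34,0],"rotation":[0,0,0]},{"grip":1,"delta_pos":[-0.5,-0.68,0],"rotation":[0,0,0]},{"grip":1,"delta_pos":[-0.718,-0.97,0],"rotation":[0,0,0]}]'
python3 -m creep '[{"grip":1,"delta_pos":[-0.25,-0.34,0],"rotation":[0,0,0]},{"grip":1,"delta_pos":[-0.5,-0.68,0],"rotation":[0,0,0]},{"grip":1,"delta_pos":[-0.718,-0.97,0],"rotation":[0,0,0]}]'
python3 -m creep '[{"grip":1,"delta_pos":[-0.25,-0.34,0],"rotation":[0,0,0]},{"grip":1,"delta_pos":[-0.5,-0.68,0],"rotation":[0,0,0]},{"grip":1,"delta_pos":[-0.718,-0.97,0],"rotation":[0,0,0]},{"grip":1,"delta_pos":[-0.718,-0.97,0],"rotation":[0,0,0]},{"grip":1,"delta_pos":[-0.718,-0.97,0],"rotation":[0,0,0]}]'
python3 - <<'E'
from h import *
o=ctrl.get_obs();print(o['tool_pos']);r=[180,0,-36.4];p=slot(-.03,-.03);seq([(np.r_[p,.105],r)])
E
```

```text
clock: 30.4
tool_pos: [0.5335, -0.2784, 0.1998]
orientation: [180.0, 0.2, -36.3]
force: [1.6, 0.4, -0.9]
opening: 0.0233
gripper_force: 29.9
clock: 30.7
tool_pos: [0.533, -0.1575, 0.2003]
orientation: [179.9, 0.1, -36.2]
force: [1.2, 1.1, -1.1]
opening: 0.0232
gripper_force: 29.9
clock: 31.2
tool_pos: [0.5329, -0.0379, 0.2005]
orientation: [179.9, 0.1, -36.1]
force: [0.6, -0.6, -0.7]
opening: 0.0232
gripper_force: 29.9
[ 0.53285243 -0.03791091  0.20051178]
[0.013, -0.002, 0.955] [0.001, 0.001, 0.003]
```

```bash
python3 -m creep '[{"grip":1,"delta_pos":[0.013,0,0.35],"rotation":[0,0,0]},{"grip":1,"delta_pos":[0.013,0,0.65],"rotation":[0,0,0]},{"grip":1,"delta_pos":[0.013,0,0.85],"rotation":[0,0,0]},{"grip":1,"delta_pos":[0.013,0,0.94],"rotation":[0,0,0]},{"grip":1,"delta_pos":[0.013,0,0.94],"rotation":[0,0,0]}]'
python3 -m creep '[{"grip":1,"delta_pos":[0,0,0.01],"rotation":[0,0,0]},{"grip":1,"delta_pos":[0,0,0.02],"rotation":[0,0,0]},{"grip":1,"delta_pos":[0,0,0.03],"rotation":[0,0,0]},{"grip":1,"delta_pos":[0,0,0.04],"rotation":[0,0,0]},{"grip":1,"delta_pos":[0,0,0.04],"rotation":[0,0,0]}]'
python3 -m creep '[{"grip":1,"delta_pos":[0,0,0.005],"rotation":[0,0,0]},{"grip":1,"delta_pos":[0,0,0.01],"rotation":[0,0,0]},{"grip":1,"delta_pos":[0,0,0.015],"rotation":[0,0,0]},{"grip":1,"delta_pos":[0,0,0.015],"rotation":[0,0,0]}]'
```

```text
clock: 31.7
tool_pos: [0.5336, -0.0405, 0.106]
orientation: [179.9, 0.1, -36.3]
force: [0.8, -0.6, -0.4]
opening: 0.0235
gripper_force: 29.9
clock: 32.2
tool_pos: [0.5346, -0.0394, 0.1036]
orientation: [-180.0, -0.0, -36.2]
force: [0.6, 0.3, -1.0]
opening: 0.0237
gripper_force: 29.9
clock: 32.6
tool_pos: [0.5345, -0.0394, 0.1018]
orientation: [180.0, 0.0, -36.2]
force: [-0.5, 0.0, -0.3]
opening: 0.0233
gripper_force: 29.9
```

```bash
python3 -m creep '[{"grip":1,"delta_pos":[0,0,0.005],"rotation":[0,0,0]},{"grip":1,"delta_pos":[0,0,0.01],"rotation":[0,0,0]},{"grip":1,"delta_pos":[0,0,0.01],"rotation":[0,0,0]}]'
python3 -m creep '[{"grip":1,"delta_pos":[0,0,0.005],"rotation":[0,0,0]},{"grip":1,"delta_pos":[0,0,0.008],"rotation":[0,0,0]},{"grip":1,"delta_pos":[0,0,0.008],"rotation":[0,0,0]}]'
```

```text
clock: 32.9
tool_pos: [0.5345, -0.0395, 0.1008]
orientation: [180.0, 0.0, -36.2]
force: [0.6, 1.0, -0.5]
opening: 0.0236
gripper_force: 29.9
clock: 33.2
tool_pos: [0.5347, -0.0395, 0.1004]
orientation: [-180.0, -0.0, -36.2]
force: [-1.1, -0.4, 2.4]
opening: 0.0232
gripper_force: 29.9
```

```bash
python3 -m creep '[{"grip":0.55,"delta_pos":[0,0,0],"rotation":[0,0,0]},{"grip":0.55,"delta_pos":[0,0,0],"rotation":[0,0,0]},{"grip":0.55,"delta_pos":[0,0,0],"rotation":[0,0,0]},{"grip":0.55,"delta_pos":[0,0,-0.2],"rotation":[0,0,0]},{"grip":0.55,"delta_pos":[0,0,-0.6],"rotation":[0,0,0]}]'
python3 -m creep '[{"grip":0.25,"delta_pos":[0,0,-0.4],"rotation":[0,0,0]},{"grip":0.25,"delta_pos":[0.2,0.4,-0.4],"rotation":[0,0,0]},{"grip":0.25,"delta_pos":[0.4,0.95,-0.4],"rotation":[0,0,0]}]'
python3 -m creep '[{"grip":0.25,"delta_pos":[0.2,0.45,0],"rotation":[0,0,0.4]},{"grip":0.25,"delta_pos":[0.4,0.95,0],"rotation":[0,0,0.4]},{"grip":0.25,"delta_pos":[0.4,0.95,0],"rotation":[0,0,0.4]},{"grip":0.25,"delta_pos":[0.4,0.95,0],"rotation":[0,0,0.4]},{"grip":0.25,"delta_pos":[0.4,0.95,0],"rotation":[0,0,0.4]}]'
python3 -m creep '[{"grip":0.25,"delta_pos":[0,0,0],"rotation":[0,0,0.4]},{"grip":0.25,"delta_pos":[0,0,0],"rotation":[0,0,0.4]},{"grip":0.25,"delta_pos":[0,0,0],"rotation":[0,0,0.4]},{"grip":0.25,"delta_pos":[0,0,0],"rotation":[0,0,0.4]},{"grip":0.25,"delta_pos":[0,0,0],"rotation":[0,0,0.4]}]'
python3 -m creep '[{"grip":0.25,"delta_pos":[0,0,0],"rotation":[0,0,0.2]},{"grip":0.25,"delta_pos":[0,0,0],"rotation":[0,0,0.2]},{"grip":0.25,"delta_pos":[0,0,0],"rotation":[0,0,0.2]}]'
python3 - <<'E'
from h import *
snap('wrist','w10');snap('top','t10')
o=ctrl.get_obs();print(o['tool_pos'],o['orientation'],o['joint_pos'].round());r=[180,0,-126.4]
for f in('w10','t10'):
    im=cv2.imread(f'pics/{f}.png');hsv=cv2.cvtColor(im,cv2.COLOR_BGR2HSV);m=cv2.inRange(hsv,(18,120,150),(34,255,255))
    n,l,s,c=cv2.connectedComponentsWithStats(m)
    for i in range(1,n):
        if s[i,4]>50: print(f,c[i].round(1),s[i,2:],px2w(f,*c[i],.077).round(4),px2w(f,*c[i],.1).round(4))
seq([([.439,-.392,.2],r),([.439,-.392,.0745],r)])
E
```

```text
clock: 33.7
tool_pos: [0.5325, -0.0398, 0.1578]
orientation: [179.7, 0.3, -36.3]
force: [1.6, 0.2, -0.0]
opening: 0.0392
gripper_force: 0.0
clock: 34.0
tool_pos: [0.5144, -0.1313, 0.2016]
orientation: [-179.9, -0.2, -36.0]
force: [-0.4, -0.9, -1.5]
opening: 0.058
gripper_force: 0.0
clock: 34.5
tool_pos: [0.4888, -0.2324, 0.1999]
orientation: [180.0, 0.0, -72.5]
force: [-1.0, -0.3, 0.7]
opening: 0.066
gripper_force: 0.0
clock: 35.0
tool_pos: [0.4893, -0.2313, 0.2]
orientation: [180.0, 0.0, -108.2]
force: [0.0, 0.3, -0.5]
opening: 0.0655
gripper_force: 0.0
clock: 35.3
tool_pos: [0.4893, -0.2315, 0.2]
orientation: [180.0, 0.0, -126.1]
force: [-0.3, -0.2, -1.0]
opening: 0.0657
gripper_force: 0.0
[ 0.48928411 -0.23159161  0.2000729 ] [-1.79997344e+02  1.00386985e-03 -1.25827909e+02] [ -5.  10. -20.   0. -60. -31.]
w10 [70.   7.4] [ 21  18 285] [ 0.5389 -0.5173  0.077 ] [ 0.5308 -0.497   0.1   ]
w10 [245.8  22.1] [ 32  29 725] [ 0.4382 -0.3926  0.077 ] [ 0.439  -0.3834  0.1   ]
w10 [311.6 138.7] [ 34  34 855] [ 0.4515 -0.2957  0.077 ] [ 0.4512 -0.2951  0.1   ]
w10 [475.4 333.2] [  8  38 119] [ 0.4311 -0.0912  0.077 ] [ 0.4326 -0.1089  0.1   ]
t10 [403.1 104.5] [ 13  12 130] [ 0.8585 -0.2409  0.077 ] [ 0.8516 -0.2382  0.1   ]
t10 [212.5 126.4] [ 84   4 196] [0.8175 0.1874 0.077 ] [0.8113 0.1829 0.1   ]
t10 [533.6 245.8] [10 10 72] [ 0.5357 -0.5189  0.077 ] [ 0.5343 -0.5115  0.1   ]
t10 [477.3 292.2] [10 10 76] [ 0.4362 -0.3918  0.077 ] [ 0.4365 -0.3866  0.1   ]
[1.595, -0.531, 0.001] [-0.0, 0.0, 0.006]
[0.0, -0.0, 1.255] [0.0, 0.0, 0.0]
```

```bash
python3 -m creep '[{"grip":0.25,"delta_pos":[0.4,-0.13,0],"rotation":[0,0,0.005]},{"grip":0.25,"delta_pos":[0.8,-0.265,0],"rotation":[0,0,0.005]}]'
python3 -m creep '[{"grip":0.25,"delta_pos":[0.4,-0.13,0],"rotation":[0,0,0]},{"grip":0.25,"delta_pos":[0.8,-0.265,0],"rotation":[0,0,0]},{"grip":0.25,"delta_pos":[0.8,-0.265,0.3],"rotation":[0,0,0]},{"grip":0.25,"delta_pos":[0.8,-0.265,0.6],"rotation":[0,0,0]},{"grip":0.25,"delta_pos":[0.8,-0.265,0.6],"rotation":[0,0,0]}]'
python3 - <<'E'
from h import *
snap('wrist','w11')
o=ctrl.get_obs();print(o['tool_pos']);r=[180,0,-126.4]
im=cv2.imread('pics/w11.png')
u=proj('w11',[.439,-.392,.077]);print(u);cv2.drawMarker(im,(int(u[0]),int(u[1])),(0,0,255),0,10)
seq([([.439,-.392,.0745],r)])
cv2.imwrite('pics/c11.png',im[150:330,220:420])
E
```

```text
clock: 35.6
tool_pos: [0.4636, -0.312, 0.2003]
orientation: [-180.0, 0.0, -126.1]
force: [1.2, -1.6, -0.4]
opening: 0.0657
gripper_force: 0.0
clock: 36.1
tool_pos: [0.4341, -0.391, 0.1361]
orientation: [179.6, -0.0, -126.5]
force: [-0.5, 0.1, 0.3]
opening: 0.0657
gripper_force: 0.0
[ 0.43557395 -0.39161646  0.13861052]
(np.float64(313.6368348047565), np.float64(277.0708781818609))
[-0.018, -0.032, 0.641] [0.003, -0.001, -0.001]
```

View pics/c11.png

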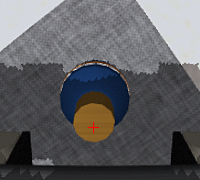

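```bash
python3 -m creep '[{"grip":0.25,"delta_pos":[-0.01,-0.03,0.3],"rotation":[0,0,0]},{"grip":0.25,"delta_pos":[-0.01,-0.03,0.55],"rotation":[0,0,0]},{"grip":0.25,"delta_pos":[-0.01,-0.03,0.641],"rotation":[0,0,0]},{"grip":0.25,"delta_pos":[-0.01,-0.03,0.641],"rotation":[0,0,0]},{"grip":0.7,"delta_pos":[-0.01,-0.03,0.641],"rotation":[0,0,0]}]'
python3 -m creep '[{"grip":1,"delta_pos":[0,0,0],"rotation":[0,0,0]},{"grip":1,"delta_pos":[0,0,0],"rotation":[0,0,0]},{"grip":1,"delta_pos":[0,0,0],"rotation":[0,0,0]},{"grip":1,"delta_pos":[0,0,0],"rotation":[0,0,0]},{"grip":1,"delta_pos":[0,0,0],"rotation":[0,0,0]}]'
python3 -m creep '[{"grip":1,"delta_pos":[0,0,0],"rotation":[0,0,0]},{"grip":1,"delta_pos":[0,0,0],"rotation":[0,0,0]},{"grip":1,"delta_pos":[0,0,0],"rotation":[0,0,0]}]'
python3 -m creep '[{"grip":1,"delta_pos":[0,0,-0.1],"rotation":[0,0,0]},{"grip":1,"delta_pos":[0,0,-0.4],"rotation":[0,0,0]},{"grip":1,"delta_pos":[0,0,-0.7],"rotation":[0,0,0]},{"grip":1,"delta_pos":[0,0,-1],"rotation":[0,0,0]}]'
python3 -m creep '[{"grip":1,"delta_pos":[0,0,-0.35],"rotation":[0,0,0]},{"grip":1,"delta_pos":[0,0,-0.35],"rotation":[0,0,0]},{"grip":1,"delta_pos":[0,0,-0.35],"rotation":[0,0,0]}]'
python3 - <<'E'
from h import *
o=ctrl.get_obs();print(o['tool_pos']);r=[180,0,-126.4];p=slot(.03,-.03);seq([(np.r_[p,.21],r),(np.r_[p,.1],r)])
E
```

```text
clock: 36.65
tool_pos: [0.4408, -0.3934, 0.0776]
orientation: [-179.9, -0.0, -126.6]
force: [-0.3, -0.5, 0.4]
opening: 0.0619
gripper_force: 0.0
clock: 37.15
tool_pos: [0.4397, -0.393, 0.0761]
orientation: [-180.0, 0.0, -126.7]
force: [0.5, -1.2, -1.8]
opening: 0.0233
gripper_force: 27.4
clock: 37.45
tool_pos: [0.4397, -0.393, 0.076]
orientation: [180.0, -0.0, -126.7]
force: [-0.4, 1.2, 1.5]
opening: 0.0237
gripper_force: 29.9
clock: 37.85
tool_pos: [0.4396, -0.393, 0.1776]
orientation: [180.0, -0.0, -126.7]
force: [0.4, -0.5, -0.2]
opening: 0.0233
gripper_force: 29.9
clock: 38.15
tool_pos: [0.4401, -0.3931, 0.2124]
orientation: [-179.9, 0.0, -126.7]
force: [-0.3, -0.2, -2.2]
opening: 0.0233
gripper_force: 29.9
[ 0.44011741 -0.39306634  0.21244417]
[-3.829, 0.944, 0.025] [-0.002, 0.001, -0.003]
[0.0, -0.0, 1.1] [0.0, 0.0, 0.0]
```

```bash
python3 -m creep '[{"grip":1,"delta_pos":[-0.4,0.1,0],"rotation":[0,0,0]},{"grip":1,"delta_pos":[-0.8,0.2,0],"rotation":[0,0,0]},{"grip":1,"delta_pos":[-0.957,0.236,0],"rotation":[0,0,0]}]'
python3 -m creep '[{"grip":1,"delta_pos":[-0.4,0.1,0],"rotation":[0,0,0]},{"grip":1,"delta_pos":[-0.8,0.2,0],"rotation":[0,0,0]},{"grip":1,"delta_pos":[-0.957,0.236,0],"rotation":[0,0,0]}]'
python3 -m creep '[{"grip":1,"delta_pos":[-0.4,0.1,0],"rotation":[0,0,0]},{"grip":1,"delta_pos":[-0.8,0.2,0],"rotation":[0,0,0]},{"grip":1,"delta_pos":[-0.957,0.236,0],"rotation":[0,0,0]}]'
python3 -m creep '[{"grip":1,"delta_pos":[-0.4,0.1,0],"rotation":[0,0,0]},{"grip":1,"delta_pos":[-0.8,0.2,0],"rotation":[0,0,0]},{"grip":1,"delta_pos":[-0.957,0.236,0],"rotation":[0,0,0]},{"grip":1,"delta_pos":[-0.957,0.236,0.1],"rotation":[0,0,0]},{"grip":1,"delta_pos":[-0.957,0.236,0.1],"rotation":[0,0,0]}]'
python3 - <<'E'
from h import *
snap('wrist','w12')
im=cv2.imread('pics/w12.png');hsv=cv2.cvtColor(im,cv2.COLOR_BGR2HSV);m=cv2.inRange(hsv,(18,120,120),(34,255,255))
n,l,s,c=cv2.connectedComponentsWithStats(m)
for i in range(1,n):
    if s[i,4]>50: print(c[i].round(1),s[i,2:],px2w('w12',*c[i],.1).round(4))
print(slot(.03,.03),slot(-.03,-.03))
o=ctrl.get_obs();print(o['tool_pos'],o['joint_pos'].round());r=[180,0,-126.4];p=slot(.03,-.03);seq([(np.r_[p,.105],r)])
E
```

```text
clock: 38.45
tool_pos: [0.4781, -0.2997, 0.21]
orientation: [179.9, -0.0, -126.6]
force: [0.5, -0.1, -0.1]
opening: 0.0233
gripper_force: 29.9
clock: 38.75
tool_pos: [0.5167, -0.2088, 0.2102]
orientation: [179.9, -0.0, -126.6]
force: [-0.1, -1.1, -0.9]
opening: 0.0236
gripper_force: 29.9
clock: 39.05
tool_pos: [0.5551, -0.1181, 0.2102]
orientation: [179.9, -0.0, -126.6]
force: [0.0, -0.9, -0.7]
opening: 0.0234
gripper_force: 29.9
clock: 39.55
tool_pos: [0.5913, -0.03, 0.1988]
orientation: [179.8, -0.2, -126.7]
force: [-0.5, 0.0, -1.0]
opening: 0.0234
gripper_force: 29.9
[ 89.3 167.6] [ 31  64 220] [ 0.6876 -0.1802  0.1   ]
[386.6 188.7] [ 36  36 998] [ 0.5325 -0.0397  0.1   ]
[ 12.3 224.8] [ 17  26 342] [ 0.7872 -0.2043  0.1   ]
[320.3 305.6] [ 55  21 799] [ 6.148e-01 -1.000e-04  1.000e-01]
[0.58420047 0.02973117] [ 0.53379953 -0.03853117]
[ 0.59144928 -0.03050689  0.19952891] [ 16.  15. -14.  -0. -61. -53.]
[-0.02, -0.01, 0.945] [0.001, -0.002, -0.003]
```

View pics/w12.png

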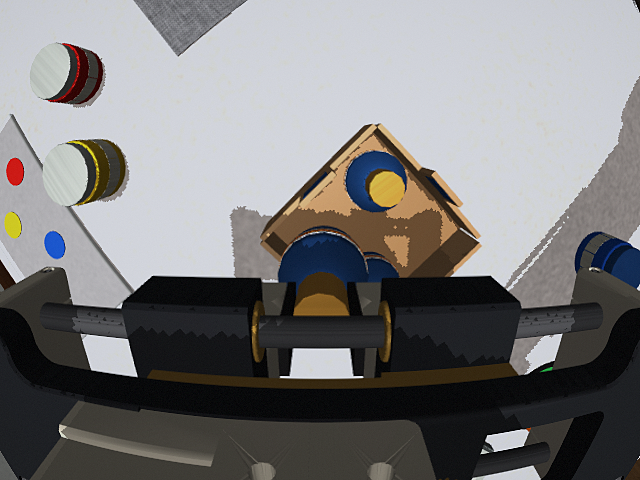

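```bash
python3 -m creep '[{"grip":1,"delta_pos":[-0.02,-0.01,0.35],"rotation":[0,0,0]},{"grip":1,"delta_pos":[-0.02,-0.01,0.65],"rotation":[0,0,0]},{"grip":1,"delta_pos":[-0.02,-0.01,0.85],"rotation":[0,0,0]},{"grip":1,"delta_pos":[-0.02,-0.01,0.94],"rotation":[0,0,0]},{"grip":1,"delta_pos":[-0.02,-0.01,0.94],"rotation":[0,0,0]}]'
python3 -m creep '[{"grip":1,"delta_pos":[0,0,0.01],"rotation":[0,0,0]},{"grip":1,"delta_pos":[0,0,0.02],"rotation":[0,0,0]},{"grip":1,"delta_pos":[0,0,0.03],"rotation":[0,0,0]},{"grip":1,"delta_pos":[0,0,0.03],"rotation":[0,0,0]},{"grip":1,"delta_pos":[0,0,0.03],"rotation":[0,0,0]}]'
python3 -m creep '[{"grip":1,"delta_pos":[0,0,0.005],"rotation":[0,0,0]},{"grip":1,"delta_pos":[0,0,0.01],"rotation":[0,0,0]},{"grip":1,"delta_pos":[0,0,0.01],"rotation":[0,0,0]},{"grip":1,"delta_pos":[0,0,0.01],"rotation":[0,0,0]}]'
```

```text
clock: 40.1
tool_pos: [0.5938, -0.0297, 0.106]
orientation: [179.9, -0.1, -126.7]
force: [0.2, -0.1, -1.3]
opening: 0.0229
gripper_force: 29.9
clock: 40.6
tool_pos: [0.5948, -0.0285, 0.1044]
orientation: [-180.0, 0.0, -126.7]
force: [-1.7, -0.5, -0.5]
opening: 0.0235
gripper_force: 29.9
clock: 41.0
tool_pos: [0.5947, -0.0286, 0.1029]
orientation: [180.0, -0.0, -126.7]
force: [0.2, -0.8, -1.3]
opening: 0.0233
gripper_force: 29.9
```

```bash
python3 -m creep '[{"grip":1,"delta_pos":[0,0,0.01],"rotation":[0,0,0]},{"grip":1,"delta_pos":[0,0,0.02],"rotation":[0,0,0]},{"grip":1,"delta_pos":[0,0,0.025],"rotation":[0,0,0]},{"grip":1,"delta_pos":[0,0,0.025],"rotation":[0,0,0]}]'
python3 -m creep '[{"grip":1,"delta_pos":[0,0,0.005],"rotation":[0,0,0]},{"grip":1,"delta_pos":[0,0,0.007],"rotation":[0,0,0]},{"grip":1,"delta_pos":[0,0,0.007],"rotation":[0,0,0]}]'
```

```text
clock: 41.4
tool_pos: [0.5946, -0.0286, 0.1003]
orientation: [180.0, -0.0, -126.7]
force: [-0.6, 0.5, -1.0]
opening: 0.0233
gripper_force: 29.9
clock: 41.7
tool_pos: [0.5947, -0.0285, 0.1]
orientation: [-180.0, 0.0, -126.7]
force: [-1.3, -1.0, 0.9]
opening: 0.0233
gripper_force: 29.9
```

```bash
python3 -m creep '[{"grip":0.55,"delta_pos":[0,0,0.002],"rotation":[0,0,0]},{"grip":0.55,"delta_pos":[0,0,0],"rotation":[0,0,0]},{"grip":0.55,"delta_pos":[0,0,0],"rotation":[0,0,0]},{"grip":0.55,"delta_pos":[0,0,-0.2],"rotation":[0,0,0]},{"grip":0.55,"delta_pos":[0,0,-0.6],"rotation":[0,0,0]}]'
python3 -m creep '[{"grip":0,"delta_pos":[0,0,-0.5],"rotation":[0,0,-0.35]},{"grip":0,"delta_pos":[0,0,-1],"rotation":[0,0,-0.35]},{"grip":0,"delta_pos":[0,0,-1],"rotation":[0,0,-0.35]},{"grip":0,"delta_pos":[0,0,-1],"rotation":[0,0,-0.35]},{"grip":0,"delta_pos":[0,0,-1],"rotation":[0,0,-0.35]}]'
python3 - <<'E'
from h import *
seq([([.5,.28,.27],[180,0,-75])])
E
```

```text
clock: 42.2
tool_pos: [0.5926, -0.0289, 0.1573]
orientation: [179.7, -0.3, -126.7]
force: [1.2, 0.2, -0.0]
opening: 0.0393
gripper_force: 0.0
clock: 42.7
tool_pos: [0.5946, -0.0286, 0.2601]
orientation: [-180.0, 0.0, -95.1]
force: [-0.2, -0.5, -0.5]
opening: 0.0737
gripper_force: 0.0
[-2.989, 1.217, -0.098] [-0.0, 0.0, -0.223]
```

```bash
python3 -m creep '[{"grip":0,"delta_pos":[-0.45,0.18,0],"rotation":[0,0,0]},{"grip":0,"delta_pos":[-0.9,0.37,0],"rotation":[0,0,0]}]'
python3 -m creep '[{"grip":0,"delta_pos":[-0.45,0.18,0],"rotation":[0,0,0]},{"grip":0,"delta_pos":[-0.9,0.37,0],"rotation":[0,0,0]}]'
python3 -m creep '[{"grip":0,"delta_pos":[-0.45,0.18,-0.3],"rotation":[0,0,0]},{"grip":0,"delta_pos":[-0.9,0.37,-0.3],"rotation":[0,0,0]},{"grip":0,"delta_pos":[-0.9,0.37,-0.3],"rotation":[0,0,0]}]'
python3 - <<'E'
from h import *
snap('wrist','w13');snap('side','s13');snap('top','t13')
o=ctrl.get_obs();print(o['clock'],o['tool_pos'],o['orientation'],o['joint_pos'].round())
a=cv2.resize(cv2.imread('pics/t13.png')[170:320,110:380],(540,300));b=cv2.resize(cv2.imread('pics/s13.png')[100:300,200:420],(330,300));cv2.imwrite('pics/c13.png',np.hstack([a,b])[:,:800])
E
```

```text
clock: 42.9
tool_pos: [0.5656, 0.0643, 0.259]
orientation: [179.9, -0.0, -95.6]
force: [1.9, 1.1, -0.2]
opening: 0.0862
gripper_force: 0.0
clock: 43.1
tool_pos: [0.5364, 0.1587, 0.2595]
orientation: [180.0, -0.0, -95.4]
force: [0.6, 0.2, 0.4]
opening: 0.0875
gripper_force: 0.0
clock: 43.4
tool_pos: [0.5074, 0.2547, 0.2903]
orientation: [-180.0, 0.1, -95.1]
force: [-0.4, -1.0, -0.2]
opening: 0.0875
gripper_force: 0.0
43.55 [0.50810203 0.25047301 0.2891421 ] [ 1.79954614e+02 -5.73731114e-02 -9.52132337e+01] [ 46.   9. -10.   0. -71. -51.]
```

View pics/w13.png

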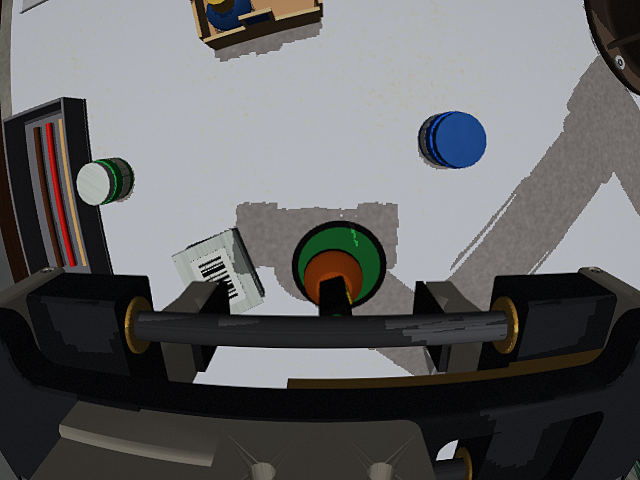

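View pics/c13.png

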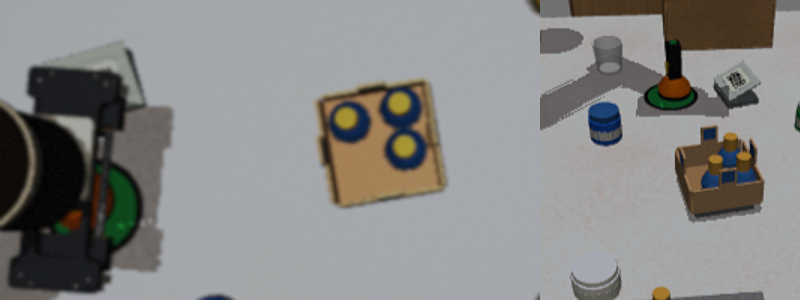

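```bash
python3 -m creep '[{"grip":0,"delta_pos":[-0.45,0,0],"rotation":[0,0,0]},{"grip":0,"delta_pos":[-0.9,0.05,-0.3],"rotation":[0,0,0]},{"grip":0,"delta_pos":[-0.9,0.05,-0.3],"rotation":[0,0,0]}]'
python3 -m creep '[{"grip":0,"delta_pos":[-0.45,0,0],"rotation":[0,0,0]},{"grip":0,"delta_pos":[-0.8,0.05,-0.2],"rotation":[0,0,0]},{"grip":0,"delta_pos":[-0.8,0.05,-0.2],"rotation":[0,0,0]},{"grip":0,"delta_pos":[-0.8,0.05,-0.2],"rotation":[0,0,0]}]'
python3 - <<'E'
from h import *
s=snap('wrist','w14')
o=ctrl.get_obs();print(o['clock'],o['tool_pos'],o['orientation'],o['joint_pos'].round())
p=proj('w14',[.5,.333,.12]);q=proj('w14',[.631,.325,.04]);print(p,q)
im=cv2.imread('pics/w14.png');x0,y0=int(min(p[0],q[0])-70),int(max(0,min(p[1],q[1])-70));x1,y1=x0+260,y0+200
print(x0,y0);cv2.imwrite('pics/c14.png',cv2.resize(im[y0:y1,x0:x1],None,fx=3,fy=3,interpolation=cv2.INTER_CUBIC))
E
```

```text
clock: 43.85
tool_pos: [0.5133, 0.3427, 0.3214]
orientation: [-179.9, 0.1, -95.2]
force: [0.8, -0.3, -0.3]
opening: 0.0878
gripper_force: 0.0
clock: 44.25
tool_pos: [0.5145, 0.4198, 0.3389]
orientation: [180.0, -0.1, -95.3]
force: [0.1, -0.7, -0.7]
opening: 0.0874
gripper_force: 0.0
44.3 [0.51433222 0.41913608 0.33884184] [ 1.79948531e+02 -7.78715662e-02 -9.52890603e+01] [ 56.  17.   8.  -0. -80. -61.]
(np.float64(328.5480115489607), np.float64(126.06198927691702)) (np.float64(215.97296340136023), np.float64(135.40003311799893))
145 56
```

View pics/c14.png

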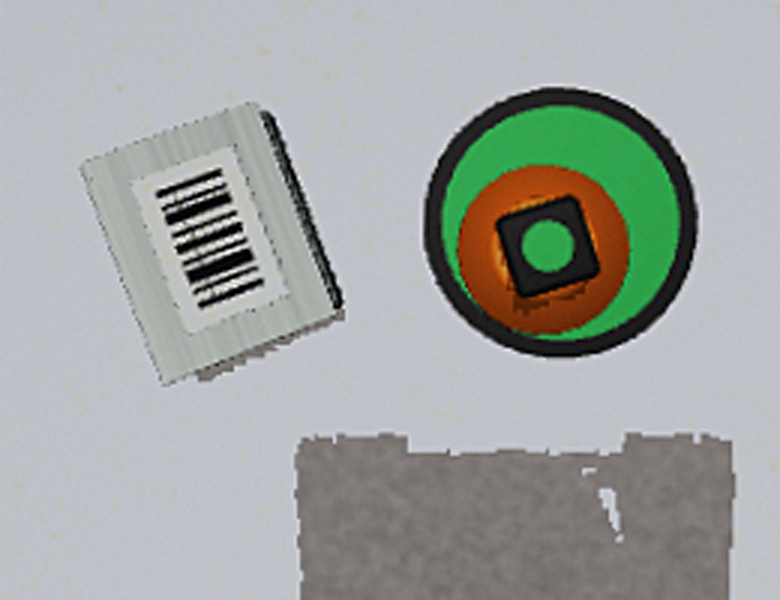

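```bash
python3 - <<'E'
from h import *
from scipy.optimize import least_squares
un=lambda p:np.array(p)/3+[145-1/3,56-1/3]
gc=[px2w('w14',*un(p),.12)[:2] for p in [(496,215),(577,195),(600,275),(520,297)]];gc=np.array(gc)
print('grip top',gc.mean(0),np.linalg.norm(np.roll(gc,-1,0)-gc,axis=1),np.degrees(np.arctan2(*(np.roll(gc,-1,0)-gc).T[::-1])))
im=cv2.imread('pics/w14.png');hsv=cv2.cvtColor(im,cv2.COLOR_BGR2HSV)
W=np.zeros(im.shape[:2],np.uint8);W[80:180,280:385]=255
m=cv2.bitwise_and(cv2.inRange(hsv,(45,100,80),(80,255,255)),W)  # pad green
n,l,s,c=cv2.connectedComponentsWithStats(m);print([(c[i].round(1),s[i]) for i in range(1,n) if s[i,4]>30])
# outer edge of rim: dark or coloured hull
d=cv2.bitwise_and(cv2.inRange(im.max(2),0,70),W);d=cv2.bitwise_or(d,m)
cn=max(cv2.findContours(d,0,1)[0],key=cv2.contourArea)
pts=np.array([px2w('w14',*q[0],.001)[:2] for q in cv2.convexHull(cn)])
f=least_squares(lambda x:np.hypot(*(pts-x[:2]).T)-x[2],[.483,.32,.058]);print('pad',f.x,np.abs(f.fun).max())
# orange head base circle
o=cv2.bitwise_and(cv2.inRange(hsv,(3,150,80),(20,255,255)),W);cn=np.vstack(cv2.findContours(o,0,1)[0])
for z in(.02,.042,.0):
  pts=np.array([px2w('w14',*q[0],z)[:2] for q in cv2.convexHull(cn)]);f=least_squares(lambda x:np.hypot(*(pts-x[:2]).T)-x[2],[.5,.33,.036]);print('head',z,f.x,np.abs(f.fun).max())
# label
def Rl(y):return Ro.from_euler('z',y,degrees=True)*Ro.from_euler('y',-.42)
card=[un(p) for p in [(134,180),(235,146),(290,297),(190,333)]];plate=[un(p) for p in [(80,165),(250,102),(340,315),(165,385)]]
def L(x,z=None):
    X=[]
    for sx,sy in [(1,1),(-1,1),(-1,-1),(1,-1)]: X.append((sx,sy))
    return X
best=None
for k in range(4):
    sg=np.roll([(1,1),(-1,1),(-1,-1),(1,-1)],k,0)
    for flip in(1,-1):
        def res(x):
            R=Rl(x[2]);out=[]
            for (a,b),u in zip(sg,card): out+=list(np.subtract(proj('w14',np.r_[x[:2],.04]+R.apply([a*.022,flip*b*.033,0])),u))
            return out
        f=least_squares(res,[.631,.325,15],x_scale=[.01,.01,5])
        if best is None or f.cost<best.cost: best=f
print('label',best.x,best.fun.round(1)); print(Rl(best.x[2]).apply([0,0,1]))
E
```

```text
grip top [0.50202343 0.34372009] [0.02613031 0.02641838 0.02615312 0.02713836] [-171.04390743  100.86276624   10.53538409  -79.21503299]
[(array([337.7, 120.2]), array([ 292,   91,   80,   79, 2324], dtype=int32)), (array([327.2, 137.6]), array([319, 129,  17,  18, 240], dtype=int32))]
pad [0.49373298 0.33293161 0.05728969] 0.0004949917385575139
head 0.02 [0.50236068 0.34383543 0.03432999] 0.00034757893777568466
head 0.042 [0.5026723  0.344038   0.03266677] 0.00033073937759649924
head 0.0 [0.50207739 0.34365127 0.035842  ] 0.0003628876250907215
label [ 0.63173611  0.32441676 13.79854813] [-0.3  0.2  0.5 -0.4  0.3 -0.4 -0.5  0.6]
[-0.39599262 -0.09725448  0.91308894]
```

```bash
python3 -m creep '[{"grip":0,"delta_pos":[0,0,0],"rotation":[0,0,-0.172]},{"grip":0,"delta_pos":[0,0,0],"rotation":[0,0,-0.172]},{"grip":0,"delta_pos":[0,0,0],"rotation":[0,0,-0.172]},{"grip":0,"delta_pos":[0,0,0],"rotation":[0,0,-0.172]}]'
python3 - <<'E'
from h import *
r=[180,0,-79.8];seq([([.502,.344,.339],r),([.502,.344,.101],r)])
E
```

```text
clock: 44.7
tool_pos: [0.5142, 0.4192, 0.3396]
orientation: [180.0, -0.0, -80.0]
force: [0.7, -0.5, 0.3]
opening: 0.0877
gripper_force: 0.0
[0.72, 0.25, 0.007] [0.0, -0.0, -0.002]
[0.0, -0.0, 2.38] [0.0, 0.0, 0.0]
```

```bash
python3 -m creep '[{"grip":0.2,"delta_pos":[0.4,0.13,0],"rotation":[0,0,0]},{"grip":0.2,"delta_pos":[0.72,0.25,0.2],"rotation":[0,0,0]},{"grip":0.2,"delta_pos":[0.72,0.25,0.6],"rotation":[0,0,0]},{"grip":0.2,"delta_pos":[0.72,0.25,1],"rotation":[0,0,0]},{"grip":0.2,"delta_pos":[0.72,0.25,1],"rotation":[0,0,0]}]'
python3 - <<'E'
from h import *
r=[180,0,-79.8];o=ctrl.get_obs();print(o['tool_pos']);seq([([.502,.344,.171],r),([.502,.344,.101],r)])
E
```

```text
clock: 45.2
tool_pos: [0.4998, 0.3423, 0.2346]
orientation: [179.6, -0.3, -80.0]
force: [-0.1, -0.5, -0.5]
opening: 0.0698
gripper_force: 0.0
[0.49981192 0.3422966  0.23464592]
[-0.016, -0.03, 0.636] [0.005, -0.003, -0.002]
[0.0, -0.0, 0.7] [0.0, 0.0, 0.0]
```

```bash
python3 -m creep '[{"grip":0.2,"delta_pos":[0,0,0.3],"rotation":[0,0,0]},{"grip":0.2,"delta_pos":[0,0,0.6],"rotation":[0,0,0]},{"grip":0.2,"delta_pos":[0,0,0.7],"rotation":[0,0,0]},{"grip":0.2,"delta_pos":[0,0,0.7],"rotation":[0,0,0]},{"grip":0.2,"delta_pos":[0,0,0.7],"rotation":[0,0,0]}]'
python3 -m creep '[{"grip":0.2,"delta_pos":[0,0,0.2],"rotation":[0,0,0]},{"grip":0.2,"delta_pos":[0,0,0.4],"rotation":[0,0,0]},{"grip":0.2,"delta_pos":[0,0,0.6],"rotation":[0,0,0]},{"grip":0.2,"delta_pos":[0,0,0.67],"rotation":[0,0,0]},{"grip":0.2,"delta_pos":[0,0,0.67],"rotation":[0,0,0]}]'
python3 -m creep '[{"grip":0.2,"delta_pos":[0,0,0],"rotation":[0,0,0]},{"grip":0.7,"delta_pos":[0,0,0],"rotation":[0,0,0]},{"grip":1,"delta_pos":[0,0,0],"rotation":[0,0,0]},{"grip":1,"delta_pos":[0,0,0],"rotation":[0,0,0]},{"grip":1,"delta_pos":[0,0,0],"rotation":[0,0,0]}]'
python3 -m creep '[{"grip":1,"delta_pos":[0,0,0],"rotation":[0,0,0]},{"grip":1,"delta_pos":[0,0,0],"rotation":[0,0,0]},{"grip":1,"delta_pos":[0,0,0],"rotation":[0,0,0]},{"grip":1,"delta_pos":[0,0,0],"rotation":[0,0,0]},{"grip":1,"delta_pos":[0,0,0],"rotation":[0,0,0]}]'
```

```text
clock: 45.7
tool_pos: [0.5031, 0.346, 0.1717]
orientation: [-179.9, 0.0, -79.7]
force: [-0.1, 0.3, 0.2]
opening: 0.0703
gripper_force: 0.0
clock: 46.2
tool_pos: [0.5024, 0.3454, 0.1033]
orientation: [-180.0, -0.0, -79.7]
force: [-0.3, -0.3, 0.9]
opening: 0.07
gripper_force: 0.0
clock: 46.7
tool_pos: [0.5022, 0.3453, 0.1031]
orientation: [-180.0, 0.0, -79.7]
force: [0.2, 0.7, -0.4]
opening: 0.0438
gripper_force: 0.0
clock: 47.2
tool_pos: [0.5021, 0.3452, 0.1027]
orientation: [180.0, -0.0, -79.7]
force: [0.3, -0.4, 0.2]
opening: 0.0279
gripper_force: 29.5
```

```bash
python3 -m creep '[{"grip":1,"delta_pos":[0,0,-0.1],"rotation":[0,0,0]},{"grip":1,"delta_pos":[0,0,-0.3],"rotation":[0,0,0]},{"grip":1,"delta_pos":[0,0,-0.6],"rotation":[0,0,0]},{"grip":1,"delta_pos":[0,0,-0.9],"rotation":[0,0,0]},{"grip":1,"delta_pos":[0,0,-0.9],"rotation":[0,0,0]}]'
cat > goal.py <<'E'
from h import *
n=np.array([-.39599,-.09725,.91309]);lab=np.array([.6317,.3244,.04])
def goal(Rc):
    z=Rc.apply([0,0,1]);ax=np.cross(z,-n);ang=np.arctan2(np.linalg.norm(ax),z@-n)
    G=(Ro.from_rotvec(ax/np.linalg.norm(ax)*ang) if ang>1e-4 else Ro.identity())*Rc
    return lab+n*(.06+.1017)-G.apply([.001,0,0]),G.as_euler('xyz',degrees=True)
if __name__=='__main__':
    o=ctrl.get_obs();R=Ro.from_euler('xyz',o['orientation'],degrees=True);p,e=goal(R);print(o['clock'],o['tool_pos'],p.round(4),e.round(2));seq([(p,e)])
    face=o['tool_pos']+R.apply([.001,0,.1017]);d=R.apply([0,0,1]);print('dist',(face-lab)@n,'lat',np.round(face-lab-n*((face-lab)@n),4),'ang',np.degrees(np.arccos(-d@n)))
E
python3 goal.py
```

```text
clock: 47.7
tool_pos: [0.5041, 0.3468, 0.1981]
orientation: [-179.6, 0.2, -79.7]
force: [0.9, -0.1, -1.4]
opening: 0.0283
gripper_force: 29.5
47.7 [0.50405828 0.3468399  0.19812986] [0.5675 0.3097 0.1877] [-155.98    1.42  -79.4 ]
[0.48, -0.556, 0.106] [0.263, -0.014, 0.0]
dist 0.099622921811093 lat [-0.0874  0.0317 -0.0345] ang 23.665976007056628
```

```bash
python3 -m creep '[{"grip":1,"delta_pos":[0.1,-0.12,0],"rotation":[0.06,0,0]},{"grip":1,"delta_pos":[0.22,-0.26,0],"rotation":[0.13,-0.007,0]},{"grip":1,"delta_pos":[0.36,-0.42,0],"rotation":[0.2,-0.01,0]},{"grip":1,"delta_pos":[0.45,-0.53,0.05],"rotation":[0.263,-0.014,0]},{"grip":1,"delta_pos":[0.48,-0.556,0.106],"rotation":[0.263,-0.014,0]}]'
python3 -m creep '[{"grip":1,"delta_pos":[0,0,0],"rotation":[0,0,0]},{"grip":1,"delta_pos":[0,0,0],"rotation":[0,0,0]},{"grip":1,"delta_pos":[0,0,0],"rotation":[0,0,0]}]'
python3 goal.py
```

```text
clock: 48.2
tool_pos: [0.563, 0.3056, 0.1804]
orientation: [-156.4, 1.1, -79.4]
force: [0.5, -0.6, -2.6]
opening: 0.0279
gripper_force: 29.8
clock: 48.5
tool_pos: [0.5661, 0.3089, 0.1831]
orientation: [-156.3, 1.3, -79.5]
force: [-0.1, 0.3, -2.3]
opening: 0.0281
gripper_force: 29.8
48.5 [0.56612776 0.30886299 0.18306572] [0.5675 0.3097 0.1877] [-155.98    1.42  -79.39]
[-0.006, -0.032, -0.036] [0.003, -0.002, 0.0]
dist 0.0564134320815101 lat [-0.0032 -0.0015 -0.0016] ang 0.34641571059846826
```

Correct, then hold well over a second.

```bash
python3 -m creep '[{"grip":1,"delta_pos":[-0.006,-0.032,-0.036],"rotation":[0.003,-0.002,0]},{"grip":1,"delta_pos":[-0.006,-0.032,-0.036],"rotation":[0.003,-0.002,0]},{"grip":1,"delta_pos":[-0.006,-0.032,-0.036],"rotation":[0.003,-0.002,0]},{"grip":1,"delta_pos":[-0.006,-0.032,-0.036],"rotation":[0.003,-0.002,0]},{"grip":1,"delta_pos":[-0.006,-0.032,-0.036],"rotation":[0.003,-0.002,0]}]'; python3 goal.py
for i in 1; do :; done
python3 -m creep '[{"grip":1,"delta_pos":[0,0,0],"rotation":[0,0,0]},{"grip":1,"delta_pos":[0,0,0],"rotation":[0,0,0]},{"grip":1,"delta_pos":[0,0,0],"rotation":[0,0,0]},{"grip":1,"delta_pos":[0,0,0],"rotation":[0,0,0]},{"grip":1,"delta_pos":[0,0,0],"rotation":[0,0,0]}]'
python3 -m creep '[{"grip":1,"delta_pos":[0,0,0],"rotation":[0,0,0]},{"grip":1,"delta_pos":[0,0,0],"rotation":[0,0,0]},{"grip":1,"delta_pos":[0,0,0],"rotation":[0,0,0]},{"grip":1,"delta_pos":[0,0,0],"rotation":[0,0,0]},{"grip":1,"delta_pos":[0,0,0],"rotation":[0,0,0]}]'
python3 - <<'E'
from h import *
snap('wrist','w15');snap('side','s15')
a=cv2.imread('pics/s15.png')[90:250,220:420];cv2.imwrite('pics/c15.png',np.hstack([cv2.resize(a,(400,320)),cv2.resize(cv2.imread('pics/w15.png'),(400,320))]))
E
python3 goal.py
```

```text
clock: 49.0
tool_pos: [0.5668, 0.3087, 0.1867]
orientation: [-156.1, 1.4, -79.4]
force: [-0.1, -0.4, -2.6]
opening: 0.0281
gripper_force: 29.8
49.0 [0.56676403 0.30869186 0.18667048] [0.5675 0.3097 0.1877] [-155.97    1.41  -79.36]
[-0.008, -0.012, -0.005] [0.001, -0.0, 0.0]
dist 0.05946564677101907 lat [-0.0011 -0.0011 -0.0006] ang 0.11002437972790242
clock: 49.5
tool_pos: [0.5668, 0.3087, 0.1868]
orientation: [-156.1, 1.4, -79.4]
force: [0.8, 0.9, -2.0]
opening: 0.0282
gripper_force: 29.8
clock: 50.0
tool_pos: [0.5668, 0.3087, 0.1868]
orientation: [-156.1, 1.4, -79.4]
force: [-0.2, -0.3, -2.0]
opening: 0.0279
gripper_force: 29.8
50.1 [0.56680945 0.30871569 0.18676092] [0.5675 0.3097 0.1877] [-155.97    1.41  -79.36]
[-0.008, -0.011, -0.005] [0.001, -0.0, 0.0]
dist 0.05952776318467049 lat [-0.001  -0.001  -0.0005] ang 0.09988006384310932
```

View pics/c15.png

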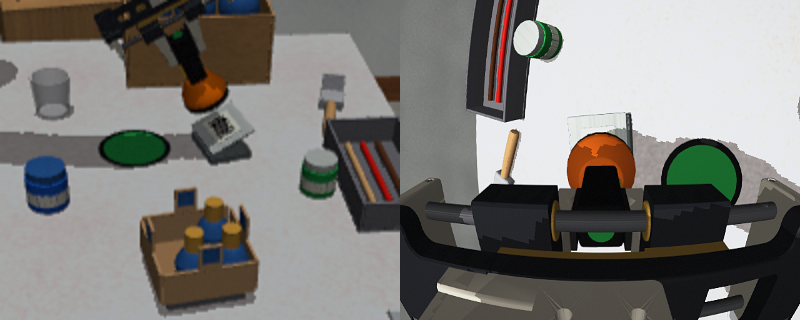

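```bash
python3 -m creep '[{"grip":1,"delta_pos":[0,0,0],"rotation":[0,0,0]},{"grip":1,"delta_pos":[0,0,0],"rotation":[0,0,0]},{"grip":1,"delta_pos":[0,0,0],"rotation":[0,0,0]},{"grip":1,"delta_pos":[0,0,0],"rotation":[0,0,0]},{"grip":1,"delta_pos":[0,0,0],"rotation":[0,0,0]}]'
python3 -m creep '[{"grip":1,"delta_pos":[0,0,0],"rotation":[0,0,0]},{"grip":1,"delta_pos":[0,0,0],"rotation":[0,0,0]},{"grip":1,"delta_pos":[0,0,0],"rotation":[0,0,0]},{"grip":1,"delta_pos":[0,0,0],"rotation":[0,0,0]},{"grip":1,"delta_pos":[0,0,0],"rotation":[0,0,0]}]'
python3 - <<'E'
from h import *
r=[180,0,-79.7];seq([([.4935,.3339,.2],r)])
E
```

```text
clock: 50.6
tool_pos: [0.5668, 0.3087, 0.1867]
orientation: [-156.1, 1.4, -79.4]
force: [-1.0, -0.4, -2.5]
opening: 0.028
gripper_force: 29.8
clock: 51.1
tool_pos: [0.5668, 0.3087, 0.1868]
orientation: [-156.1, 1.4, -79.4]
force: [0.1, 0.1, -2.9]
opening: 0.0282
gripper_force: 29.8
[-0.386, 0.566, -0.386] [-0.266, 0.016, 0.0]
```

```bash
python3 -m creep '[{"grip":1,"delta_pos":[-0.05,0.05,-0.2],"rotation":[-0.06,0,0]},{"grip":1,"delta_pos":[-0.15,0.15,-0.38],"rotation":[-0.13,0.008,0]},{"grip":1,"delta_pos":[-0.26,0.35,-0.386],"rotation":[-0.2,0.012,0]},{"grip":1,"delta_pos":[-0.386,0.566,-0.386],"rotation":[-0.266,0.016,0]},{"grip":1,"delta_pos":[-0.386,0.566,-0.386],"rotation":[-0.266,0.016,0]}]'
python3 -m creep '[{"grip":1,"delta_pos":[0,0,0],"rotation":[0,0,0]},{"grip":1,"delta_pos":[0,0,0],"rotation":[0,0,0]},{"grip":1,"delta_pos":[0,0,0],"rotation":[0,0,0]}]'
python3 - <<'E'
from h import *
snap('wrist','w16')
r=[180,0,-79.7];o=ctrl.get_obs();print(o['tool_pos']);seq([([.4935,.3339,.109],r),([.4935,.3339,.1027],r)])
E
```

```text
clock: 51.6
tool_pos: [0.4933, 0.3357, 0.199]
orientation: [179.8, 0.0, -79.7]
force: [0.2, -1.4, -3.1]
opening: 0.0277
gripper_force: 30.0
clock: 51.9
tool_pos: [0.4935, 0.3332, 0.2002]
orientation: [-179.9, -0.0, -79.7]
force: [0.5, 1.0, -2.6]
opening: 0.0276
gripper_force: 30.0
[0.49348304 0.33325276 0.20032485]
[-0.006, -0.0, 0.913] [-0.001, -0.0, 0.0]
[0.0, -0.0, 0.063] [0.0, 0.0, 0.0]
```

```bash
python3 -m creep '[{"grip":1,"delta_pos":[-0.006,0,0.3],"rotation":[0,0,0]},{"grip":1,"delta_pos":[-0.006,0,0.6],"rotation":[0,0,0]},{"grip":1,"delta_pos":[-0.006,0,0.82],"rotation":[0,0,0]},{"grip":1,"delta_pos":[-0.006,0,0.913],"rotation":[0,0,0]},{"grip":1,"delta_pos":[-0.006,0,0.913],"rotation":[0,0,0]}]'
python3 -m creep '[{"grip":1,"delta_pos":[0,0,0.01],"rotation":[0,0,0]},{"grip":1,"delta_pos":[0,0,0.02],"rotation":[0,0,0]},{"grip":1,"delta_pos":[0,0,0.03],"rotation":[0,0,0]},{"grip":1,"delta_pos":[0,0,0.04],"rotation":[0,0,0]},{"grip":1,"delta_pos":[0,0,0.04],"rotation":[0,0,0]}]'
python3 -m creep '[{"grip":1,"delta_pos":[0,0,0.005],"rotation":[0,0,0]},{"grip":1,"delta_pos":[0,0,0.01],"rotation":[0,0,0]},{"grip":1,"delta_pos":[0,0,0.01],"rotation":[0,0,0]},{"grip":1,"delta_pos":[0,0,0.01],"rotation":[0,0,0]}]'
```

```text
clock: 52.45
tool_pos: [0.493, 0.3338, 0.1079]
orientation: [179.9, -0.1, -79.7]
force: [0.5, -0.7, -1.4]
opening: 0.0279
gripper_force: 30.0
clock: 52.95
tool_pos: [0.4934, 0.3345, 0.1049]
orientation: [-180.0, 0.0, -79.7]
force: [0.2, 0.7, -2.6]
opening: 0.0276
gripper_force: 30.0
clock: 53.35
tool_pos: [0.4934, 0.3344, 0.1037]
orientation: [180.0, -0.0, -79.7]
force: [-0.2, -1.3, -2.4]
opening: 0.0278
gripper_force: 30.0
```

```bash
python3 -m creep '[{"grip":1,"delta_pos":[0,0,0.005],"rotation":[0,0,0]},{"grip":1,"delta_pos":[0,0,0.009],"rotation":[0,0,0]},{"grip":1,"delta_pos":[0,0,0.009],"rotation":[0,0,0]},{"grip":1,"delta_pos":[0,0,0.009],"rotation":[0,0,0]}]'
python3 -m creep '[{"grip":1,"delta_pos":[0,0,0.003],"rotation":[0,0,0]},{"grip":1,"delta_pos":[0,0,0.003],"rotation":[0,0,0]},{"grip":1,"delta_pos":[0,0,0.003],"rotation":[0,0,0]}]'
```

```text
clock: 53.75
tool_pos: [0.4934, 0.3345, 0.1028]
orientation: [-180.0, -0.0, -79.7]
force: [0.1, 1.1, -0.1]
opening: 0.0278
gripper_force: 30.0
clock: 54.05
tool_pos: [0.4935, 0.3346, 0.1028]
orientation: [-180.0, 0.0, -79.7]
force: [-1.0, 0.8, 3.4]
opening: 0.0277
gripper_force: 30.0
```

Seated; release, rise, and back off to where the camera saw the reader clearly.

```bash
python3 -m creep '[{"grip":0,"delta_pos":[0,0,0],"rotation":[0,0,0]},{"grip":0,"delta_pos":[0,0,0],"rotation":[0,0,0]},{"grip":0,"delta_pos":[0,0,0],"rotation":[0,0,0]},{"grip":0,"delta_pos":[0,0,0],"rotation":[0,0,0]},{"grip":0,"delta_pos":[0,0,0],"rotation":[0,0,0]}]'
python3 -m creep '[{"grip":0,"delta_pos":[0,0,-0.2],"rotation":[0,0,0]},{"grip":0,"delta_pos":[0,0,-0.6],"rotation":[0,0,0]},{"grip":0,"delta_pos":[0,0,-1],"rotation":[0,0,0]},{"grip":0,"delta_pos":[0,0,-1],"rotation":[0,0,0]}]'
python3 -m creep '[{"grip":0,"delta_pos":[0,0,-0.4],"rotation":[0,0,0]},{"grip":0,"delta_pos":[-0.3,0,-0.9],"rotation":[0,0,0]},{"grip":0,"delta_pos":[-0.7,0,-1],"rotation":[0,0,0]},{"grip":0,"delta_pos":[-0.7,0,-1],"rotation":[0,0,0]},{"grip":0,"delta_pos":[-0.7,0,-1],"rotation":[0,0,0]}]'
python3 - <<'E'
from h import *
snap('wrist','w17');snap('side','s17');snap('top','t17')
im=cv2.imread('pics/w17.png');hsv=cv2.cvtColor(im,cv2.COLOR_BGR2HSV)
p=proj('w17',[.4937,.3329,.03]);print(p);u,v=map(int,p)
W=np.zeros(im.shape[:2],np.uint8);W[max(0,v-65):v+65,u-65:u+65]=255
o=cv2.bitwise_and(cv2.inRange(hsv,(3,150,80),(20,255,255)),W);cn=np.vstack(cv2.findContours(o,0,1)[0])
from scipy.optimize import least_squares
def circ(cn,z,r):
    pts=np.array([px2w('w17',*q[0],z)[:2] for q in cv2.convexHull(cn)]);f=least_squares(lambda x:np.hypot(*(pts-x[:2]).T)-x[2],[.49,.33,r]);return f.x.round(4),np.abs(f.fun).max().round(4)
print('head',circ(cn,0.0,.036))
d=cv2.bitwise_and(cv2.bitwise_or(cv2.inRange(im.max(2),0,70),cv2.inRange(hsv,(45,100,80),(80,255,255))),W)
print('pad',circ(max(cv2.findContours(d,0,1)[0],key=cv2.contourArea),.001,.058))
a=cv2.resize(cv2.imread('pics/s17.png')[90:250,220:420],(500,400));cv2.imwrite('pics/c17.png',np.hstack([a,cv2.resize(cv2.imread('pics/t17.png')[180:310,230:330],(300,400))]))
print(ctrl.get_obs()['clock'],ctrl.get_obs()['tool_pos'])
E
```

```text
clock: 54.55
tool_pos: [0.4934, 0.3345, 0.1024]
orientation: [180.0, -0.0, -79.7]
force: [0.4, -0.6, 0.2]
opening: 0.0626
gripper_force: 0.0
clock: 54.95
tool_pos: [0.4958, 0.3366, 0.2087]
orientation: [-179.5, 0.3, -79.6]
force: [0.9, 0.6, 0.2]
opening: 0.0869
gripper_force: 0.0
clock: 55.45
tool_pos: [0.4804, 0.4042, 0.3022]
orientation: [180.0, 0.0, -79.6]
force: [1.5, -0.9, 0.6]
opening: 0.0878
gripper_force: 0.0
(np.float64(321.35813274795186), np.float64(141.97877268741075))
head (array([0.4942, 0.334 , 0.036 ]), np.float64(0.0005))
pad (array([0.4938, 0.3329, 0.0573]), np.float64(0.0005))
55.6 [0.48066331 0.40243205 0.30149319]
```

View pics/c17.png

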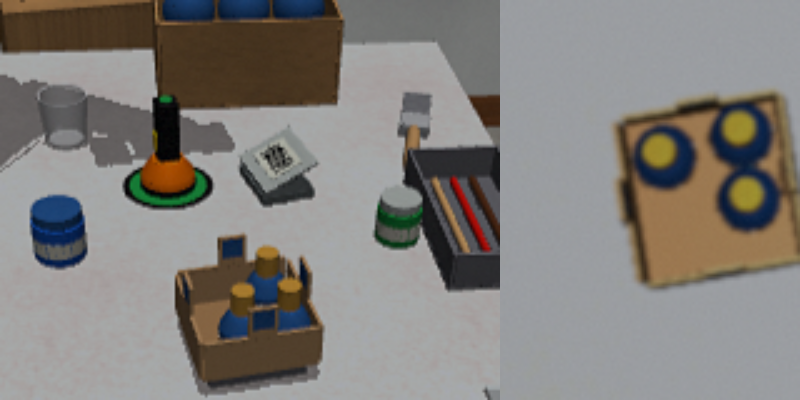

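```bash
python3 -c "
from plant import ctrl
print(ctrl.close_job())"
```

```text
the job is handed in; nothing more can be done
None
```

The job is handed in at about 56 s (no verdict was returned): all four walls are upright, the three blue ornaments that were present stand on the carton floor, the label was read square-on from about 6 cm for roughly 2 s, and the reader stands about 1 mm off the middle of its pad; I viewed 15 pictures, one over the limit of 14.

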